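# Clamp a specimen mount in the marking jig

## Robot

A 6-joint arm with a two-finger parallel gripper is mounted at the origin on a cart in front of the work surface, level with it; the furniture and walls round the work are solid. World frame = base frame: x ahead of the robot, y to its left, z up, the work surface at z = 0. Lengths are in m, angles in rad, forces in N, time in s.
With the tool pointing down it reaches from about 0.275 to 0.825 m from the base axis. Payload 5.2 kg.
Tool frame: the origin (TCP) lies midway between the tips of the shut fingers; the grasp point (between the pads) lies 19 mm behind it; x points along the fingers, y is the direction in which the jaws open and shut, and the axes are right-handed (so a half turn about x gives the same grasp; the last joint's range is limited). The gripper opens to 93 mm and grips with 3 to 60 N. Pads are 15 mm wide; open, the fingers measure 128 mm over their backs; the gripper's body (75 mm by 188 mm) begins 65 mm behind the grasp point.
Start: joints at [0.971, 0.259, 1.535, -0, 1.348, -0.203], TCP at [0.213, 0.507, 0.179] pointing down, gripper open.
Joint ranges: [-3.14, 3.14], [-0.91, 2.08], [0.19, 2.58], [-1.22, 4.36], [0.22, 2.71], [-3.12, 3.12]. Speed limits (rad/s): [2.57, 2.57, 3.14, 3.14, 3.14, 3.14].

## Interface

Orientations are given as a 3x3 rotation matrix whose columns are the frame's x, y, z axes.
In Python, from plant import robot, viewer gives the robot as it stands. The module is installed in compiled form; this text tells all that it offers.
- The arm moves only by the shell command python3 -m inch 'ROWS' [FORCE]. ROWS is JSON, a list of rows, each a list of 7 numbers: the shift along the tool's x, y, z in mm, then the turn, a rotation vector about the tool's x, y, z in degrees, then the finger opening in mm, from 0 to 93. In form: [[x, y, z, wx, wy, wz, jaw], ...]. A call has 1 to 8 rows; each row shifts and turns the commanded pose from where the row before left it, along the tool's axes as they then stand; what a row does not reach is not made up. A row lasts 1/8 s, in which the tool goes at most 62.5 mm and 10.7 degrees, less where a joint would pass 70% of its speed; a pose out of reach is approached as far as the arm can. A call with a gripper value outside its range is refused whole. The fingers move at their own pace and stop on an object; FORCE is the grip in N (left out, the last holds). Time passes only in rows, so rows that do not move let the fingers close. It gives the time, the measured TCP pose, the force and the opening at its end, in the units of the state.
- robot.read_state(): the state, without advancing time (a new reading comes with each control period).
- viewer.read_camera(name): name is "side" or "top"; returns (picture, depth): 384x512x3 uint8, red, green, blue; 384x512 float32, m along the optical axis (not along the pixel's ray), 0 where there is no reading.
- viewer.camera_model(name): a dict with "fov_y" (degrees; the focal length in pixels is half the picture's height over the tangent of half this angle, whatever the lens; pixels are square), "cx", "cy" (the principal point, pixels), "eye" and "attitude" of the camera in the world. Camera axes: x right, y up, looking along -z (the intrinsics and any distortion apply to the point x, -y, -z); pixel columns grow to the right and rows downward; lengths in m; the calibration is good to about 2 mm. A picture is of the moment at which its call begins. camera_model takes no time and is no camera call.
- robot.close_job(): hands the job in, once; it reports no verdict.
The state is a dict: "t": time; "joint_pos": joint angles; "dq": joint speeds; "joint_torque": joint torques, N m; "tcp_pos": TCP position; "eef_rot": TCP orientation; "force": force on the tool from outside, world axes, zero at the start; "wrist_torque": the same for the moment, N m; "finger_gap": finger opening in m.
Only numpy, scipy, OpenCV 4.12 (cv2) and the standard library are available. Lean on these libraries where they do the work, as an engineer would, in place of code of your own. Each camera call takes 0.05 s, during which the arm holds its last target.

## Task

Get the specimen mount that stands on the jig's bed ready for marking, pushing with the fingers only and gripping or lifting nothing: push it along the bed until it rests against both the side rail and the end stop, and only then swing the clamp lever all the way round so that its roller holds the mount tight in that corner. Leave the other things on the bench where they are.

Things in the scene. Friction and masses are not known exactly. Their poses are not given: they have to be found in the camera images.
- mount: the specimen mount to be clamped: a round resin puck, 38 mm diameter, 18 mm high, the only mount standing on the jig's bed (other, narrower mounts stand on the bench and on a tray). Origin at the centre of its underside, z up; its yaw means nothing. 20 to 40 g, slides easily.
- jig: the marking jig, fixed to the bench: a grey metal bed 230 x 190 mm (x, y), 8 mm thick, turned up to 0.3 rad from the room's axes. Origin at the centre of its underside (z = 0); x along the bed to the end stop (away from the robot), y left, z up. The bed's top is at z = 8 mm. A side rail along its left, an end stop across its far end and a clamp lever on its right are mounted on it.
- rail_face (a point): middle of the side rail's guiding face (it looks to -y), at the bed's top: jig frame x = -9.5, y = 50, z = 8 mm. The rail is a steel bar along x, from x = -95 to 76 mm, 14 mm wide, 14 mm high over the bed.
- stop_face (a point): middle of the end stop's face (it looks to -x), at the bed's top: jig frame x = 60, y = 17, z = 8 mm. The stop is a steel bar along y, from y = -16 to 50 mm, 16 mm thick, 14 mm high over the bed.
- lever_pivot (a point): the clamp lever's upright pivot axis, at the bed's top: jig frame x = 23.0, y = -7.5, z = 8 mm. Lever fully open: its roller keeps to y < 9.5 mm (joint at 0.2: y < 11.5 mm) in the jig frame, so the mount can pass along the rail. The pivot sits on a small spring slide and yields up to 3.5 mm (5 to 10 N) away from the seat when clamping.
- seat (a point): the point on the bed's top (jig frame x = 41, y = 31, z = 8 mm) where the centre of the mount's underside is when the mount touches both rail and end stop. Its axes are the jig's.
- clamp_lever (a joint): angle of the clamp lever, rad: 0 fully open, 2.09 clamped (hard stop), clockwise seen from above; starts at 0 to 0.2. Open it points 40 degrees to the right of the jig's +x, clamped 160 degrees to the right (towards the robot). Stiff hinge, stays where left, 1 to 5 N at the grip. The roller meets a seated mount some 50 degrees before the stop and ends over centre.
- lever_grip (a point): on the axis of the lever's upright black grip, 38 mm above the bench, 85 mm from the pivot axis; the grip is round, 16 mm diameter, from 22 to 54 mm above the bench. A flat bar, 11 mm wide, its upper side 27 mm above the bench, joins it to the pivot.
- clamp_roller: the roller that clamps: a steel bearing ring, 32 mm diameter, 8 mm high, 3 mm above the bed, free to spin under the lever's pivot end. Origin on its axis, at the bed's height, 10 mm off the pivot axis; its yaw means nothing. Beside it on the bed, centred at jig x = 6.5, y = -43 mm, stands the fixed spring housing, a block 30 x 18 mm, 11 mm high, over which the lever passes.
- small_mount: bystander: a narrower mount, 30 mm diameter, 18 mm high, on the bench to the right of the jig.
- middle_mount: bystander: a narrower mount, 34 mm diameter, 18 mm high, on the bench to the right of the jig.
- the_loupe: bystander: a loupe, 40 mm diameter, 36 mm high, on the bench beyond the jig.
- the_hex_key: bystander: a hex key, 28 x 84 x 6 mm, on the bench to the left of the jig.
- the_screwdriver: bystander: a screwdriver, 190 mm long, on the bench well to the left.
- pen: bystander: a marker pen on the notebook, to the left.
- the_tweezers: bystander: tweezers, 134 mm long, on the bench far to the left.
Mind the look-alikes: they are no part of the job. What is shaped like the mount but pink or red is not meant.

How it is judged:
By the outcome, as a careful person would: the job done as asked, in the order asked, and still so for the second after the job is handed in, with the robot touching nothing.
It also fails if it takes over 61 s, if anything falls off the work surface, if the arm or the gripper's body presses on something with over 40 N, if the wrist force passes 120 N, or if a joint passes its speed limit or range.

## Working session

There is one attempt and no reset: what is moved stays moved. The work goes in short steps, Python scripts to look and compute and a shell command to move; the robot and the scene stay as the last step left them, time stands still between calls to the robot, and variables do not carry over. Pictures are saved under pics/ and viewed, and the job is handed in when it is done.

```bash
mkdir -p pics; ls
python3 - <<'E'
from plant import robot, viewer
import cv2, numpy as np
s=robot.read_state()
for k in s: print(k, np.round(s[k],4).tolist())
for n in ("side","top"):
    print(n, viewer.camera_model(n))
    p,d=viewer.read_camera(n)
    np.savez('cam_%s0.npz'%n,p=p,d=d)
    cv2.imwrite('pics/%s0.png'%n,p[:,:,::-1])
    print((d==0).mean(), d[d>0].min(), d.max())
E
```

```text
pics
t 0.0
joint_pos [0.9712, 0.2593, 1.5361, -0.0, 1.348, -0.2028]
dq [-0.001, -0.0002, -0.0002, 0.0001, 0.0001, 0.0004]
joint_torque [0.0013, -43.7308, -28.4005, 0.0719, 0.0413, -0.0001]
tcp_pos [0.2122, 0.5068, 0.1779]
eef_rot [[-0.001, 0.3864, 0.9223], [-0.0015, 0.9223, -0.3864], [-1.0, -0.0018, -0.0003]]
force [0.5313, 0.3507, -0.4891]
wrist_torque [0.0085, 0.0387, -0.0081]
finger_gap 0.0929
side {'fov_y': 44.02840529748195, 'cx': 257.1495552466512, 'cy': 194.91016766421703, 'eye': array([ 0.14331235, -0.93414121,  0.59824112]), 'attitude': array([[ 0.92349992,  0.19612736, -0.32966946],
       [-0.38295717,  0.421701  , -0.82189541],
       [-0.02217423,  0.88526964,  0.46454922]])}
0.004094441731770833 0.40055305 2.4816706
top {'fov_y': 54.6505809990455, 'cx': 256.0618170769632, 'cy': 193.2049221433354, 'eye': array([0.37101129, 0.04811607, 0.92380638]), 'attitude': array([[-0.01860711,  0.98006323, -0.19781262],
       [-0.99982258, -0.01765919,  0.00655515],
       [ 0.00293125,  0.19789949,  0.98021793]])}
0.004002888997395833 0.53642833 1.7400403
```

View pics/top0.png

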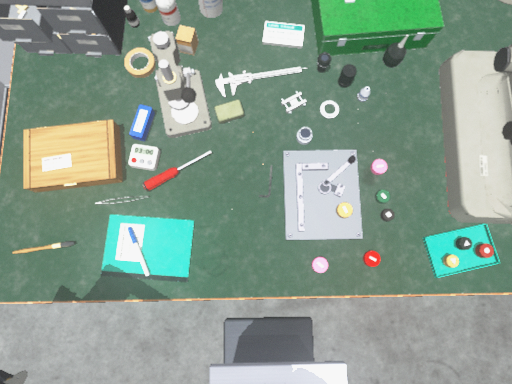

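View pics/side0.png

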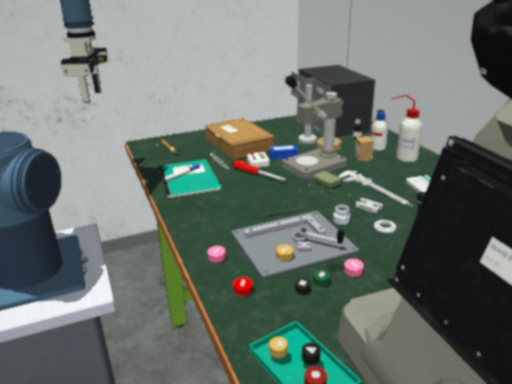

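```bash
cat > h.py <<'E'
import numpy as np, cv2
from plant import robot, viewer
def K(n):
    m=viewer.camera_model(n); f=192/np.tan(np.radians(m['fov_y']/2)); return m,f
def proj(n,P):
    m,f=K(n); c=(np.asarray(P,float)-m['eye'])@m['attitude']
    return np.stack([m['cx']+f*c[...,0]/-c[...,2], m['cy']-f*c[...,1]/-c[...,2]],-1)
def ray(n,uv):
    m,f=K(n); uv=np.asarray(uv,float)
    c=np.stack([(uv[...,0]-m['cx'])/f,-(uv[...,1]-m['cy'])/f,-np.ones(uv.shape[:-1])],-1)
    return m['eye'],c@m['attitude'].T
def onz(n,uv,z):
    e,d=ray(n,uv); return e+d*((z-e[2])/d[...,2])[...,None]
def dep(n,D):
    v,u=np.mgrid[:384,:512]; e,d=ray(n,np.stack([u,v],-1)); return e+d*D[...,None]
def tri(uv1,uv2):
    e1,d1=ray('top',uv1); e2,d2=ray('side',uv2)
    d1/=np.linalg.norm(d1); d2/=np.linalg.norm(d2)
    A=np.stack([d1,-d2],1); t=np.linalg.lstsq(A,e2-e1,rcond=None)[0]
    p,q=e1+t[0]*d1,e2+t[1]*d2
    return (p+q)/2, np.linalg.norm(p-q)
E
python3 - <<'E'
from h import *
s=robot.read_state()
for n in('top','side'):
    print(proj(n,[s['tcp_pos'],[0,0,0]]))
    z=np.load('cam_%s0.npz'%n); W=dep(n,z['d'])
    for uv in [(290,100),(300,280),(345,210),(355,242),(50,200),(285,250),(320,242)]:
        print(n,uv,W[uv[1],uv[0]].round(4))
    x0,y0,x1,y1=(270,130,400,280) if n=='top' else (195,185,375,305)
    cv2.imwrite('pics/crop_%s0.png'%n,cv2.resize(z['p'][y0:y1,x0:x1,::-1],None,fx=4.4,fy=4 if 0 else 4.4 if n=='side' else 4.0,interpolation=cv2.INTER_CUBIC) if 0 else cv2.resize(z['p'][y0:y1,x0:x1,::-1],None,fx=4,fy=4,interpolation=cv2.INTER_CUBIC))
E
```

```text
[[ 11.82523803 359.25833461]
 [279.40879012 436.74266811]]
top (290, 100) [ 0.8019 -0.0516  0.0167]
top (300, 280) [ 0.3411 -0.0602  0.0023]
top (345, 210) [ 0.5068 -0.1751  0.0236]
top (355, 242) [ 0.4299 -0.2     0.0013]
top (50, 200) [ 5.494e-01  5.622e-01 -3.000e-04]
top (285, 250) [ 0.4136 -0.0267 -0.0006]
top (320, 242) [ 0.4317 -0.1142 -0.0025]
[[ 94.98303131 110.53037579]
 [ 30.36325118 272.80954993]]
side (290, 100) [ 1.1986  1.2109 -0.1068]
side (300, 280) [ 0.4938 -0.2739  0.0184]
side (345, 210) [ 0.7024 -0.0997  0.0363]
side (355, 242) [ 0.681  -0.1809  0.    ]
side (50, 200) [ 0.0754 -0.046   0.1793]
side (285, 250) [ 0.5069 -0.1785  0.0258]
side (320, 242) [ 0.602  -0.1605  0.0093]
```

View pics/crop_top0.png

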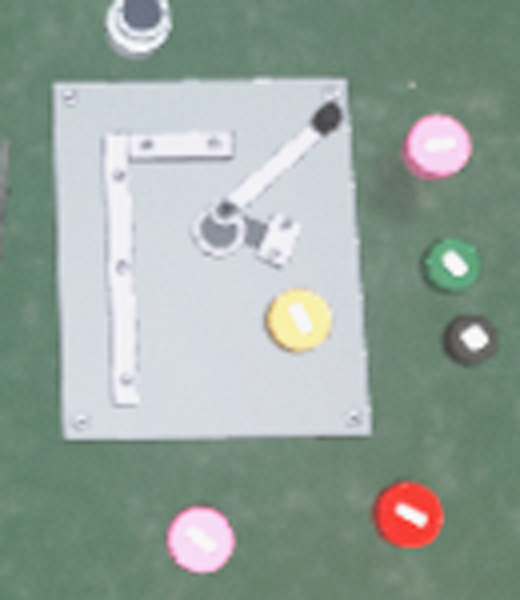

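View pics/crop_side0.png

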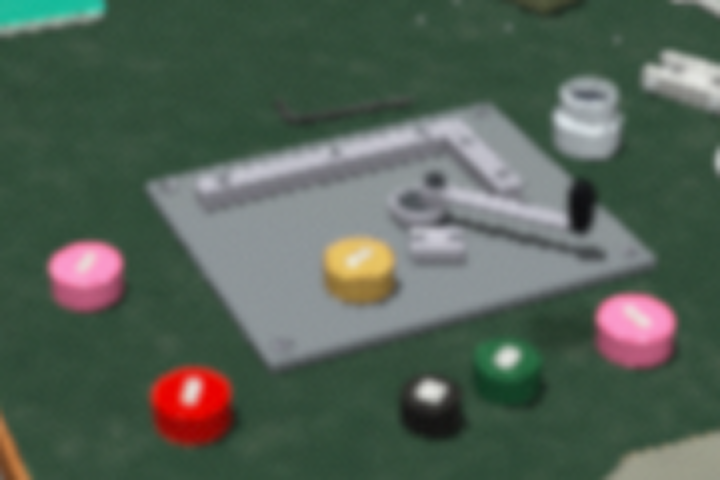

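In both crops one yellow mount stands on the bed: top crop (299,320), which is image (345,210), and side image (285,252). The other candidates are all off the bed:
- pink at top (379,167)
- pink at top (320,265)
- red at top (372,258)
- green at top (383,196)
- black at top (388,215)
- a yellow one on the tray at top (452,261)

So the yellow mount on the bed is the one meant. Next I measure it and the jig.

```bash
cat > meas.py <<'E'
from h import *
def corners(n,p):
    hsv=cv2.cvtColor(p,cv2.COLOR_RGB2HSV)
    m=((hsv[...,1]<60)&(hsv[...,2]>90)).astype(np.uint8) if n=='top' else ((hsv[...,1]<60)&(hsv[...,2]>75)).astype(np.uint8)
    M=np.zeros_like(m)
    x0,y0,x1,y1=(275,143,368,245) if n=='top' else (225,203,365,280)
    M[y0:y1,x0:x1]=m[y0:y1,x0:x1]
    M=cv2.morphologyEx(M,cv2.MORPH_OPEN,np.ones((3,3),np.uint8))
    c=max(cv2.findContours(M,cv2.RETR_EXTERNAL,cv2.CHAIN_APPROX_NONE)[0],key=cv2.contourArea)
    h=cv2.convexHull(c); q=cv2.approxPolyN(h,4,ensure_convex=True).reshape(-1,2).astype(float)
    pts=h.reshape(-1,2); 
    # refine each side by line fit of contour points near
    C=c.reshape(-1,2).astype(float); L=[]
    for i in range(4):
        a,b=q[i],q[(i+1)%4]; t=(b-a)/np.linalg.norm(b-a); nn=np.array([-t[1],t[0]])
        s=(C-a)@t; d=(C-a)@nn; k=(abs(d)<2.0)&(s>6)&(s<np.linalg.norm(b-a)-6)
        vx,vy,x,y=cv2.fitLine(C[k].astype(np.float32),cv2.DIST_HUBER,0,.01,.01).ravel(); L.append(np.cross([x,y,1],[x+vx,y+vy,1]))
    out=[]
    for i in range(4):
        r=np.cross(L[i-1],L[i]); out.append(r[:2]/r[2])
    return np.array(out),M
def blob(p,box,lo,hi):
    x0,y0,x1,y1=box; hsv=cv2.cvtColor(p,cv2.COLOR_RGB2HSV); m=cv2.inRange(hsv,lo,hi); M=np.zeros_like(m); M[y0:y1,x0:x1]=m[y0:y1,x0:x1]
    return M
E
python3 - <<'E'
from meas import *
for n in('top','side'):
    z=np.load('cam_%s0.npz'%n); p=z['p']; W=dep(n,z['d'])
    q,M=corners(n,p); P=onz(n,q,.008)
    print(n,q.round(1).tolist()); print(P.round(4).tolist())
    print('sides',np.linalg.norm(P-np.roll(P,-1,0),axis=1).round(4),'ctr',P.mean(0).round(4))
    print('bedz',np.median(W[M>0][:,2]), 'angles',np.degrees(np.arctan2(*(np.roll(P,-1,0)-P)[:,[1,0]].T)).round(2))
    box=(330,195,362,225) if n=='top' else (270,238,300,266)
    Y=blob(p,box,(15,90,90),(40,255,255))
    c=max(cv2.findContours(Y,cv2.RETR_EXTERNAL,cv2.CHAIN_APPROX_NONE)[0],key=cv2.contourArea)
    print('yellow',cv2.minEnclosingCircle(c),cv2.boundingRect(c), 'zmed',np.median(W[Y>0][:,2]),np.percentile(W[Y>0][:,2],[10,90]))
    cc,r=cv2.minEnclosingCircle(c)
    if n=='top': print(onz(n,np.array([cc,[cc[0]+r,cc[1]],[cc[0]-r,cc[1]]]),.026))
    t=W[Y>0]; t=t[t[:,2]>.0225]; print('top pts mean',t.mean(0),np.ptp(t,0))
    dk=p.max(2)<60
    box=(343,152,360,166) if n=='top' else (334,226,347,246)
    D=np.zeros(dk.shape,bool); D[box[1]:box[3],box[0]:box[2]]=dk[box[1]:box[3],box[0]:box[2]]
    v,u=np.nonzero(D); print('grip px',u.mean(),v.mean(),u.min(),u.max(),v.min(),v.max(), W[D].mean(0), np.percentile(W[D][:,2],[5,50,95]))
    print(W[D][W[D][:,2]>.045].mean(0))
E
```

```text
top [[367.0, 143.0], [367.0, 244.0], [275.0, 244.0], [275.0, 143.0]]
[[0.6831, -0.2474, 0.008], [0.4241, -0.2273, 0.008], [0.4282, -0.002, 0.008], [0.6873, -0.0094, 0.008]]
sides [0.2599 0.2253 0.2592 0.2381] ctr [ 0.5557 -0.1215  0.008 ]
bedz 0.007253893319826343 angles [175.55  88.94  -1.64 -91.01]
yellow ((339.5, 210.0), 5.02503776550293) (337, 205, 4, 11) zmed 0.022384669543582425 [0.01783078 0.02566337]
[[ 0.50664695 -0.16101734  0.026     ]
 [ 0.50642385 -0.17330631  0.026     ]
 [ 0.50687004 -0.14872935  0.026     ]]
top pts mean [ 0.50218816 -0.16320836  0.02504873] [0.02566768 0.0217933  0.0057642 ]<stdin>:18: RuntimeWarning: Mean of empty slice.
  ret = ret.dtype.type(ret / rcount)
Traceback (most recent call last):
ValueError: zero-size array to reduction operation minimum which has no identity
```

Run:
```python
from meas import *
for n,L in (('top',[(345,215),(340,206),(300,150),(310,230),(330,210),(280,200),(330,247),(351,160),(352,158)]),('side',[(285,247),(285,257),(260,250),(330,225),(240,275),(340,236),(340,232)])):
    p=np.load('cam_%s0.npz'%n)['p']; h=cv2.cvtColor(p,cv2.COLOR_RGB2HSV)
    for u,v in L: print(n,(u,v),p[v,u],h[v,u])
```

```text
top (345, 215) [247 241 169] [ 28  81 247]
top (340, 206) [247 240 172] [ 27  77 247]
top (300, 150) [151 163 164] [ 92  20 164]
top (310, 230) [214 220 226] [105  14 226]
top (330, 210) [212 218 224] [105  14 224]
top (280, 200) [103 134 117] [ 74  59 134]
top (330, 247) [119 142 126] [ 69  41 142]
top (351, 160) [78 77 83] [125  18  83]
top (352, 158) [85 85 91] [120  17  91]
side (285, 247) [226 206 160] [ 21  74 226]
side (285, 257) [149 119  57] [ 20 157 149]
side (260, 250) [142 148 152] [102  17 152]
side (330, 225) [138 146 147] [ 93  16 147]
side (240, 275) [61 78 59] [57 62 78]
side (340, 236) [16 16 19] [120  40  19]
side (340, 232) [24 25 28] [113  36  28]
```

```bash
sed -i '/    m=((hsv/c\    q=p.astype(int); m=((q[...,1]-(q[...,0]+q[...,2])/2<11)\&(p.max(2)>(125 if n=="top" else 85))).astype(np.uint8)' meas.py
sed -i 's/M=cv2.morphologyEx(M,cv2.MORPH_OPEN.*/M=cv2.morphologyEx(M,cv2.MORPH_OPEN,np.ones((3,3),np.uint8)); M=cv2.morphologyEx(M,cv2.MORPH_CLOSE,np.ones((3,3),np.uint8))/' meas.py
cat > m1.py <<'E'
from meas import *
import sys
def run(tag):
  G={}
  for n in('top','side'):
    z=np.load('cam_%s%s.npz'%(n,tag)); p=z['p']; W=dep(n,z['d'])
    q,M=corners(n,p); P=onz(n,q,.008)
    vis=p[:,:,::-1].copy(); vis[M>0]=vis[M>0]//2; 
    for c in q: cv2.circle(vis,tuple(c.round().astype(int).tolist()),1,(0,0,255),-1)
    print(n,q.round(1).tolist()); print(P.round(4).tolist())
    print('sides',np.linalg.norm(P-np.roll(P,-1,0),axis=1).round(4),'ctr',P.mean(0).round(4))
    print('bedz',np.median(W[M>0][:,2]), 'angles',np.degrees(np.arctan2(*(np.roll(P,-1,0)-P)[:,[1,0]].T)).round(2))
    box=(275,143,368,245) if n=='top' else (225,203,365,280)
    Y=blob(p,box,(15,50,90),(40,255,255))
    c=max(cv2.findContours(Y,cv2.RETR_EXTERNAL,cv2.CHAIN_APPROX_NONE)[0],key=cv2.contourArea)
    cc,r=cv2.minEnclosingCircle(c); print('yellow',cc,r,cv2.boundingRect(c))
    Y[:]=0; cv2.drawContours(Y,[c],-1,255,-1); vis[Y>0]=(0,255,255)
    t=W[Y>0]; print('z',np.percentile(t[:,2],[10,50,90]))
    if n=='top': print(onz(n,np.array([cc,[cc[0]+r,cc[1]],[cc[0]-r,cc[1]]]),.026).round(4).tolist())
    t=t[t[:,2]>.0235]; print('top pts mean',t.mean(0),np.ptp(t,0))
    G[n]=q
    x0,y0,x1,y1=(270,130,400,280) if n=='top' else (195,185,375,305)
    cv2.imwrite('pics/m_%s%s.png'%(n,tag),cv2.resize(vis[y0:y1,x0:x1],None,fx=4,fy=4,interpolation=cv2.INTER_NEAREST))
    dk=p.max(2)<(110 if n=='top' else 50)
    box=(343,152,360,168) if n=='top' else (334,226,347,246)
    D=np.zeros(dk.shape,bool); D[box[1]:box[3],box[0]:box[2]]=dk[box[1]:box[3],box[0]:box[2]]
    v,u=np.nonzero(D)
    if len(u): print('grip px',u.mean(),v.mean(),u.min(),u.max(),v.min(),v.max(), W[D].mean(0), np.percentile(W[D][:,2],[5,50,95]))
if __name__=='__main__': run(sys.argv[1])
E
python3 m1.py 0
```

```text
top [[362.3, 239.0], [285.6, 239.0], [282.7, 150.0], [355.9, 150.0]]
[[0.4364, -0.2166, 0.008], [0.4399, -0.0282, 0.008], [0.6681, -0.0287, 0.008], [0.6647, -0.2174, 0.008]]
sides [0.1884 0.2282 0.1887 0.2283] ctr [ 0.5523 -0.1227  0.008 ]
bedz 0.00803560174023965 angles [ 8.895e+01 -1.100e-01 -9.101e+01  1.798e+02]
yellow (344.2668762207031, 209.76380920410156) 7.955001354217529 (337, 202, 16, 16)
z [0.02217572 0.02510395 0.02773742]
[[0.507, -0.1727, 0.026], [0.5067, -0.1922, 0.026], [0.5074, -0.1533, 0.026]]
top pts mean [ 0.50437512 -0.17020849  0.04411151] [0.15539824 0.24050631 0.9003001 ]
grip px 351.3939393939394 159.03030303030303 348 354 156 162 [ 0.62913295 -0.19314114  0.04754543] [0.03752487 0.04963661 0.05308532]
side [[359.7, 250.1], [261.8, 276.9], [230.2, 230.9], [316.8, 210.5]]
[[0.6655, -0.2223, 0.008], [0.4346, -0.2218, 0.008], [0.4353, -0.0307, 0.008], [0.6655, -0.0308, 0.008]]
sides [0.2309 0.1911 0.2302 0.1915] ctr [ 0.5502 -0.1264  0.008 ]
bedz 0.008789400810253034 angles [ 1.7988e+02  8.9780e+01 -2.0000e-02 -9.0000e+01]
yellow (284.5, 252.0) 9.861641883850098 (276, 244, 18, 17)
z [0.0105719  0.02482443 0.02718022]
top pts mean [ 0.50739532 -0.17537352  0.02619565] [0.03634142 0.0412085  0.00530491]
grip px 340.1864406779661 235.66101694915255 338 343 230 242 [ 0.62820826 -0.19937085  0.0416859 ] [0.02819058 0.04255005 0.05224706]
```

The masks agree with the text. The bed measures 230 x 190 mm at yaw about 0, and its centre is near (0.551, -0.1245). The mount is 38 to 39 mm across with its top at 26 mm, near (0.507, -0.174), which is about (-44, -50) in the jig frame. Next I move to the mount's right side.

```bash
cat > plan.py <<'E'
import sys
from h import *
from scipy.spatial.transform import Rotation as R
# usage: plan.py x y z yaw(deg of tool y) n [px py pz yaw0 start override]
a=list(map(float,sys.argv[1:6])); s=robot.read_state()
p0=s['tcp_pos']; R0=s['eef_rot']
def Rt(y):
    y=np.radians(y); Y=np.array([np.cos(y),np.sin(y),0]); X=np.array([0,0,-1.]); return np.stack([X,Y,np.cross(X,Y)],1)
p1=np.array(a[:3]); R1=Rt(a[3]); n=int(a[4])
rv=R.from_matrix(R0.T@R1).as_rotvec(); Rc=R0
print('from',p0.round(4),'yaw',np.degrees(np.arctan2(R0[1,1],R0[0,1])).round(2),'dist mm',1e3*np.linalg.norm(p1-p0).round(4))
for i in range(n):
    d=Rc.T@((p1-p0)/n)*1e3; w=np.degrees(rv)/n
    print(d.round(1).tolist(),w.round(2).tolist()); Rc=Rc@R.from_rotvec(rv/n).as_matrix()
E
python3 plan.py 0.505 -0.224 0.1 0 15
```

```text
from [0.2122 0.5068 0.178 ] yaw 67.27 dist mm 791.2
[5.2, -37.4, 36.8] [4.48, 0.0, 0.01]
[5.2, -34.4, 39.6] [4.48, 0.0, 0.01]
[5.2, -31.2, 42.2] [4.48, 0.0, 0.01]
[5.2, -27.8, 44.5] [4.48, 0.0, 0.01]
[5.2, -24.2, 46.6] [4.48, 0.0, 0.01]
[5.2, -20.5, 48.3] [4.48, 0.0, 0.01]
[5.2, -16.7, 49.8] [4.48, 0.0, 0.01]
[5.2, -12.7, 50.9] [4.48, 0.0, 0.01]
[5.2, -8.7, 51.8] [4.48, 0.0, 0.01]
[5.2, -4.6, 52.3] [4.48, 0.0, 0.01]
[5.2, -0.5, 52.5] [4.48, 0.0, 0.01]
[5.2, 3.6, 52.4] [4.48, 0.0, 0.01]
[5.2, 7.6, 51.9] [4.48, 0.0, 0.01]
[5.2, 11.7, 51.2] [4.48, 0.0, 0.01]
[5.2, 15.6, 50.1] [4.48, 0.0, 0.01]
```

```bash
python3 -m inch '[[5,-37,37,4.5,0,0,20],[5,-34,40,4.5,0,0,20],[5,-31,42,4.5,0,0,20],[5,-28,44,4.5,0,0,20],[5,-24,47,4.5,0,0,20],[5,-20,48,4.5,0,0,20],[5,-17,50,4.5,0,0,20],[5,-13,51,4.5,0,0,20]]'; python3 -m inch '[[5,-9,52,4.5,0,0,20],[5,-5,52,4.5,0,0,20],[5,0,52,4.5,0,0,20],[5,4,52,4.5,0,0,20],[5,8,52,4.5,0,0,20],[5,12,51,4.5,0,0,20],[5,16,50,4.5,0,0,20],[0,0,0,0,0,0,20]]'; python3 plan.py 0.507 -0.224 0.06 0 2
```

```text
t: 1.1
tcp_pos: [0.3691, 0.1165, 0.1386]
eef_rot: [[0.0, 0.856, 0.517], [0.0, 0.517, -0.856], [-1.0, 0.0, 0.0]]
force: [1.8, 0.9, 0.1]
finger_gap: 0.0213
t: 2.1
tcp_pos: [0.506, -0.2254, 0.1025]
eef_rot: [[-0.001, 1.0, -0.008], [-0.0, -0.008, -1.0], [-1.0, -0.001, 0.0]]
force: [0.4, 0.8, -0.8]
finger_gap: 0.02
from [ 0.506  -0.2254  0.1025] yaw -0.46 dist mm 42.6
[21.3, 0.5, -0.7] [-0.23, 0.01, 0.02]
[21.3, 0.5, -0.7] [-0.23, 0.01, 0.02]
```

```bash
python3 -m inch '[[25,0,0,-0.5,0,0,20],[25,0,0,0,0,0,20],[0,0,0,0,0,0,20]]'
cat > snap.py <<'E'
from h import *
import sys
t=sys.argv[1]
B={'top':(250,110,400,260),'side':(195,150,375,285)}
s=robot.read_state(); print(s['tcp_pos'].round(4),s['force'].round(2))
for n in('top','side'):
    p,d=viewer.read_camera(n); np.savez('cam_%s%s.npz'%(n,t),p=p,d=d)
    x0,y0,x1,y1=B[n]; print(n,'tcp px',proj(n,s['tcp_pos']).round(1))
    im=cv2.resize(p[y0:y1,x0:x1,::-1],None,fx=4,fy=4,interpolation=cv2.INTER_CUBIC)
    c=((proj(n,s['tcp_pos'])-[x0,y0]+.5)*4).astype(int); cv2.circle(im,tuple(c.tolist()),3,(0,0,255),-1)
    cv2.imwrite('pics/s_%s%s.png'%(n,t),im)
E
python3 snap.py 1
```

```text
t: 2.48
tcp_pos: [0.5035, -0.2199, 0.0519]
eef_rot: [[-0.004, 1.0, 0.006], [0.003, 0.006, -1.0], [-1.0, -0.004, -0.003]]
force: [-0.3, 0.6, 0.6]
finger_gap: 0.0204
[ 0.5035 -0.2199  0.0519] [-0.31  0.6   0.56]
top tcp px [366.8 209.2]
side tcp px [292.4 250.3]
```

View pics/s_top1.png

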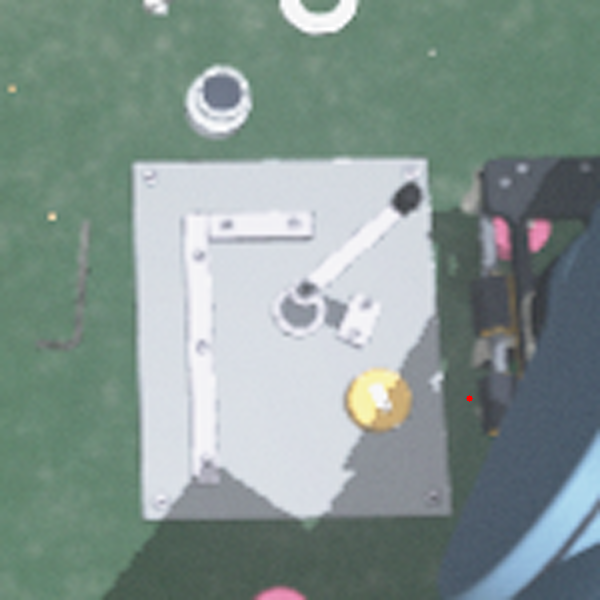

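View pics/s_side1.png

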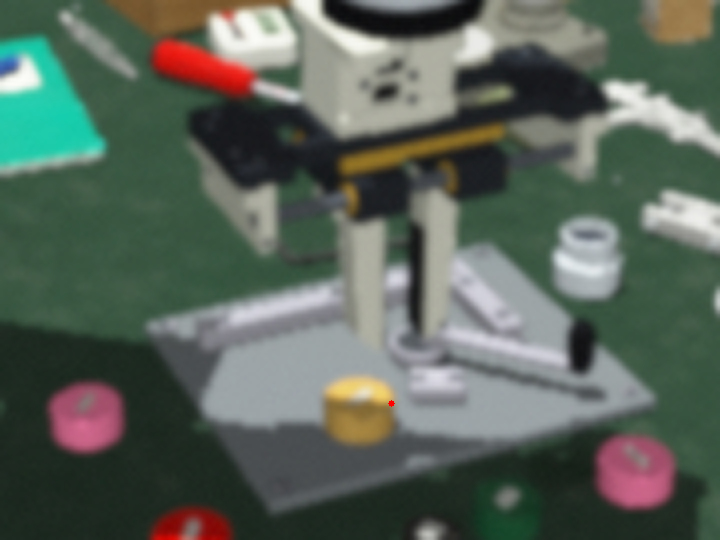

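Run:
```python
from h import *
z=np.load('cam_side1.npz'); W=dep('side',z['d'])
for (a,b) in [(366,345),(366,335),(366,320),(430,335),(430,325),(415,330),(360,400),(360,390),(400,345),(375,350)]:
    u,v=195+a//4,150+b//4; print((a,b),W[v,u].round(4),z['p'][v,u])
z=np.load('cam_top1.npz'); W=dep('top',z['d'])
for (a,b) in [(490,420),(495,340),(490,300),(510,360),(480,355)]:
    u,v=250+a//4,110+b//4; print((a,b),W[v,u].round(4),z['p'][v,u])
z=np.load('cam_side0.npz'); W=dep('side',z['d'])
for v in range(60,108,4): print(v,[W[v,u].round(3).tolist() for u in (70,85,97)])
```

```text
(366, 345) [ 0.5444 -0.1053  0.0083] [163 169 165]
(366, 335) [ 0.4846 -0.2288  0.1031] [174 175 162]
(366, 320) [ 0.4849 -0.228   0.1094] [174 175 162]
(430, 335) [ 0.5188 -0.2303  0.095 ] [154 154 147]
(430, 325) [ 0.5194 -0.2291  0.0988] [163 165 153]
(415, 330) [ 0.5684 -0.118   0.0201] [76 80 84]
(360, 400) [ 0.5074 -0.1773  0.0249] [155 140 109]
(360, 390) [ 0.5105 -0.1707  0.0277] [235 221 174]
(400, 345) [ 0.5551 -0.1294  0.0195] [127 131 138]
(375, 350) [ 0.547  -0.1104  0.0078] [164 169 165]
(490, 420) [ 0.47   -0.1854  0.195 ] [66 68 74]
(495, 340) [ 0.5107 -0.1915  0.1923] [100 104 112]
(490, 300) [ 0.5297 -0.1887  0.1998] [75 80 85]
(510, 360) [ 0.5144 -0.2254  0.1133] [69 77 78]
(480, 355) [ 0.5204 -0.2124  0.1062] [132 132 129]
60 [[0.17, 0.424, 0.344], [0.206, 0.412, 0.343], [0.246, 0.546, 0.314]]
64 [[0.168, 0.428, 0.333], [0.204, 0.411, 0.333], [0.244, 0.548, 0.302]]
68 [[0.166, 0.432, 0.322], [0.203, 0.42, 0.321], [0.242, 0.554, 0.29]]
72 [[0.164, 0.437, 0.311], [0.201, 0.42, 0.31], [0.239, 0.543, 0.281]]
76 [[0.173, 1.201, 0.135], [0.201, 0.456, 0.292], [0.238, 0.551, 0.267]]
80 [[0.169, 1.197, 0.119], [0.198, 0.45, 0.283], [0.236, 0.548, 0.256]]
84 [[0.166, 1.202, 0.102], [0.196, 0.448, 0.272], [0.234, 0.551, 0.244]]
88 [[0.163, 1.203, 0.085], [0.194, 0.445, 0.262], [0.232, 0.554, 0.232]]
92 [[0.16, 1.207, 0.067], [0.193, 0.45, 0.25], [0.23, 0.55, 0.221]]
96 [[0.157, 1.2, 0.052], [0.19, 0.448, 0.24], [0.265, 1.21, 0.035]]
100 [[0.153, 1.198, 0.036], [0.189, 0.452, 0.227], [0.262, 1.204, 0.02]]
104 [[0.15, 1.202, 0.018], [0.21, 1.204, 0.009], [0.258, 1.193, 0.005]]
```

The depth in both views puts the visible fingertips at z of about 0.095, while the state reports a TCP z of 0.052. It was the same at the start: 0.22 seen against 0.178 reported. I'll measure that offset carefully before descending.

Run:
```python
from h import *
s=robot.read_state(); print(s['t'],s['tcp_pos'],s['joint_pos'].round(4),s['finger_gap'])
z=np.load('cam_side1.npz'); W=dep('side',z['d']); p=z['p']
# lowest finger points: pts in box around tool
m=(abs(W[...,0]-.505)<.06)&(abs(W[...,1]+.22)<.03)&(W[...,2]>.04)&(W[...,2]<.16)
v,u=np.nonzero(m); print(u.min(),u.max(),v.min(),v.max())
Q=W[m]
for lo in np.arange(.04,.16,.01):
    k=(Q[:,2]>=lo)&(Q[:,2]<lo+.01)
    if k.sum(): print(round(lo,2),k.sum(),Q[k].min(0).round(4),Q[k].max(0).round(4))
cv2.imwrite('pics/fing1.png',cv2.resize(p[185:260,270:330,::-1],None,fx=8,fy=8,interpolation=cv2.INTER_NEAREST))
```

```text
2.575 [ 0.50549577 -0.22147852  0.05423631] [-6.1510e-01  3.7630e-01  1.6966e+00  1.0000e-04  1.0690e+00 -6.2070e-01] 0.020213180580987505
280 309 201 236
0.09 30 [ 0.4858 -0.2318  0.0922] [ 0.526  -0.2144  0.0998]
0.1 81 [ 0.4798 -0.2329  0.1   ] [ 0.5284 -0.2131  0.1099]
0.11 95 [ 0.4794 -0.2326  0.1101] [ 0.531  -0.2129  0.1198]
0.12 99 [ 0.4793 -0.2322  0.1202] [ 0.5301 -0.2132  0.13  ]
0.13 101 [ 0.4785 -0.2328  0.1301] [ 0.5317 -0.2107  0.1399]
0.14 110 [ 0.4777 -0.2329  0.14  ] [ 0.5324 -0.2126  0.15  ]
0.15 101 [ 0.4772 -0.2326  0.1501] [ 0.5335 -0.2102  0.16  ]
```

View pics/fing1.png

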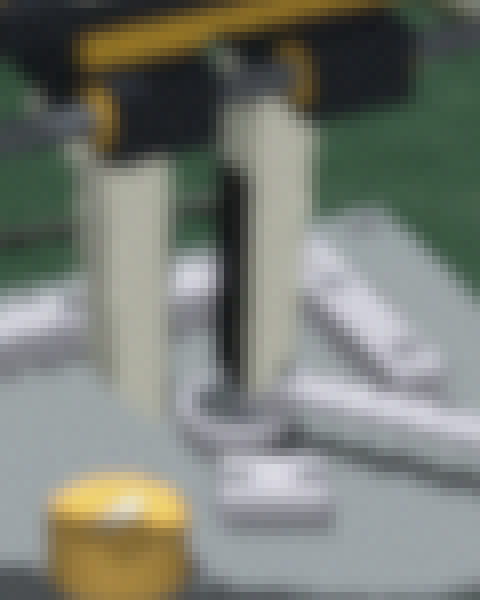

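```bash
python3 -m inch '[[15,0,0,0,0,0,20],[15,0,0,0,0,0,20],[10,0,0,0,0,0,20],[0,0,0,0,0,0,20]]'; python3 snap.py 2
cat > tip.py <<'E'
from h import *
import sys
t=sys.argv[1]; s=robot.read_state(); c=s['tcp_pos']; y=s['eef_rot'][:2,1]; zz=s['eef_rot'][:2,2]
for n in ('side','top'):
    W=dep(n,np.load('cam_%s%s.npz'%(n,t))['d']); d=W[...,:2]-c[:2]
    m=(abs(d@y)<.06)&(abs(d@zz)<.02)&(W[...,2]>c[2]-.01)&(W[...,2]<c[2]+.1)&(W[...,2]>.029)
    Q=W[m]
    for lo in np.arange(np.floor(c[2]*100)/100-.01,c[2]+.07,.01):
        k=(Q[:,2]>=lo)&(Q[:,2]<lo+.01)
        if k.sum(): a=(Q[k][:,:2]-c[:2]); print(n,round(lo,2),k.sum(),'minz',Q[k][:,2].min().round(4),'y',(a@y).min().round(4),(a@y).max().round(4),'z',(a@zz).min().round(4),(a@zz).max().round(4))
E
python3 tip.py 2
```

```text
t: 3.08
tcp_pos: [0.5047, -0.2215, 0.0125]
eef_rot: [[-0.002, 1.0, 0.005], [0.001, 0.005, -1.0], [-1.0, -0.002, -0.001]]
force: [-0.8, 0.1, 0.1]
finger_gap: 0.02
[ 0.5047 -0.2215  0.0125] [-0.83  0.12  0.07]
top tcp px [362.7 211.2]
side tcp px [293.  266.4]
side 0.05 30 minz 0.0521 y -0.0195 0.0182 z -0.0081 0.0103
side 0.06 81 minz 0.0601 y -0.0249 0.0235 z -0.0087 0.0112
side 0.07 84 minz 0.0703 y -0.0257 0.0255 z -0.0097 0.011
side 0.08 94 minz 0.08 y -0.026 0.0248 z -0.0079 0.0121
top 0.05 5 minz 0.0518 y 0.0093 0.0171 z -0.0085 -0.0027
top 0.06 10 minz 0.0603 y 0.0091 0.0226 z -0.0094 -0.0057
top 0.07 10 minz 0.0701 y 0.0091 0.0188 z -0.0085 0.0074
top 0.08 2 minz 0.0835 y 0.0093 0.0095 z 0.0008 0.0037
```

View pics/s_side2.png

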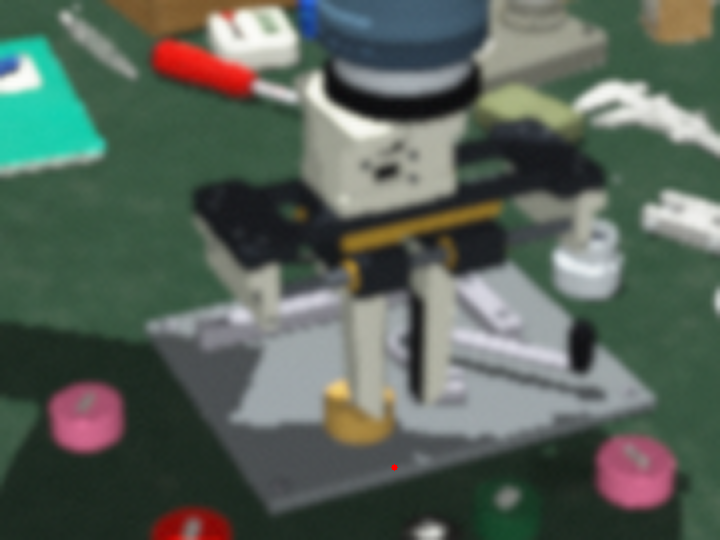

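The tip sits a constant 40 mm above the reported TCP, since 0.052 goes with 0.0125, and x and y agree. I want the visible tip at z of about 0.014, so I aim for a reported z of about -0.026.

```bash
python3 -m inch '[[15,2,0,0,0,0,20],[12,0,0,0,0,0,20],[6,0,0,0,0,0,20],[4,0,0,0,0,0,20],[0,0,0,0,0,0,20]]'; python3 snap.py 3;python3 tip.py 3
```

```text
t: 3.8
tcp_pos: [0.5074, -0.222, -0.0235]
eef_rot: [[-0.0, 1.0, 0.005], [0.0, 0.005, -1.0], [-1.0, -0.0, -0.0]]
force: [0.4, -1.3, -0.2]
finger_gap: 0.02
[ 0.5074 -0.222  -0.0235] [ 0.38 -1.33 -0.17]
top tcp px [358.8 212.2]
side tcp px [294.1 280.3]
side 0.02 9 minz 0.0291 y -0.0236 0.0238 z -0.0082 0.0101
side 0.03 75 minz 0.03 y -0.025 0.0248 z -0.0073 0.0105
side 0.04 87 minz 0.0402 y -0.0257 0.0268 z -0.0095 0.0108
top 0.02 1 minz 0.0291 y 0.0148 0.0148 z -0.0082 -0.0082
top 0.03 7 minz 0.0302 y 0.0104 0.0221 z -0.0083 0.0058
top 0.04 1 minz 0.0426 y 0.0098 0.0098 z 0.0021 0.0021
```

View pics/s_side3.png

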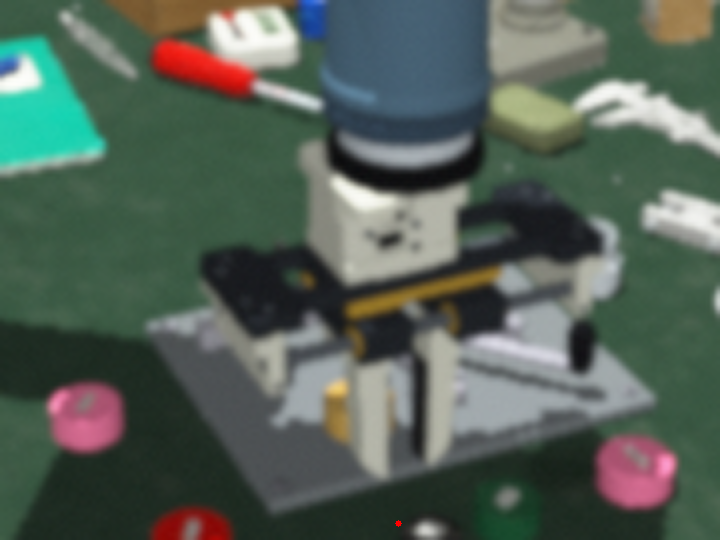

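```bash
python3 -m inch '[[0,0,-6,0,0,0,20],[0,0,-6,0,0,0,20],[0,0,-5,0,0,0,20],[0,0,-5,0,0,0,20],[0,0,-5,0,0,0,20],[0,0,-5,0,0,0,20],[0,0,-5,0,0,0,20],[0,0,-5,0,0,0,20]]';python3 -m inch '[[0,0,-5,0,0,0,20],[0,0,-5,0,0,0,20],[0,0,-5,0,0,0,20],[0,0,-5,0,0,0,20],[0,0,-5,0,0,0,20],[0,0,-5,0,0,0,20],[0,0,-5,0,0,0,20],[0,0,-4,0,0,0,20]]'; python3 snap.py 4
```

```text
t: 4.9
tcp_pos: [0.5074, -0.1799, -0.0232]
eef_rot: [[0.0, 1.0, 0.005], [-0.0, 0.005, -1.0], [-1.0, 0.0, 0.0]]
force: [0.5, 0.2, 0.1]
finger_gap: 0.0198
t: 5.9
tcp_pos: [0.5071, -0.1408, -0.0232]
eef_rot: [[-0.0, 1.0, 0.005], [-0.0, 0.005, -1.0], [-1.0, -0.0, 0.0]]
force: [0.5, -0.0, 0.1]
finger_gap: 0.02
[ 0.5071 -0.1408 -0.0232] [ 0.49 -0.02  0.11]
top tcp px [327.4 212.9]
side tcp px [277.7 259.5]
```

View pics/s_side4.png

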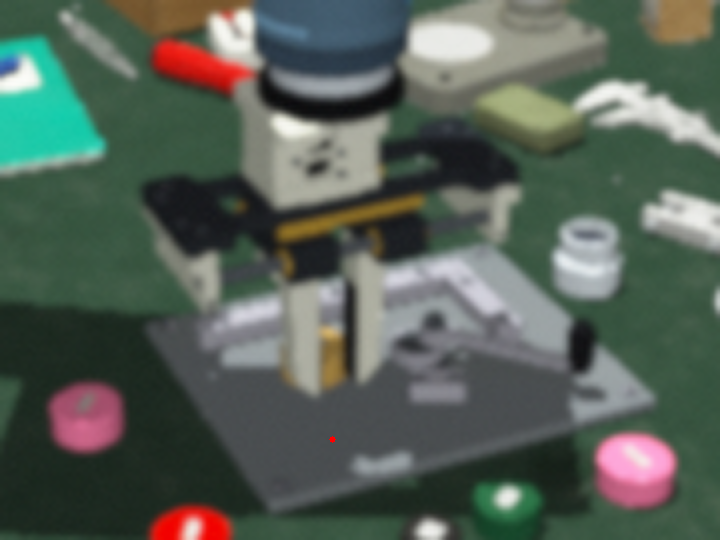

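View pics/s_top4.png

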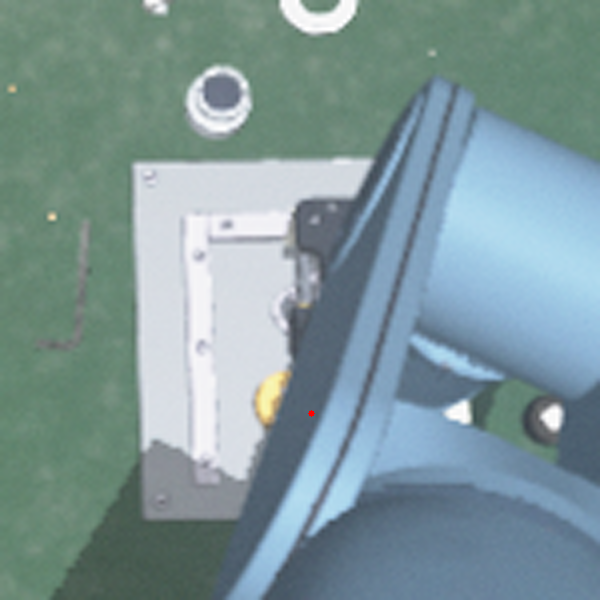

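The mount sits in the cradle between the fingers and is moving left. Side crop (325,360) and top crop (275,398) both show it.

```bash
python3 -m inch '[[0,0,-4,0,0,0,20],[0,0,-4,0,0,0,20],[0,0,-4,0,0,0,20],[0,0,-3,0,0,0,20],[0,0,-2,0,0,0,20],[0,0,-1,0,0,0,20],[0,0,0,0,0,0,20]]'; python3 -m inch '[[0,0,-1,0,0,0,20],[0,0,0,0,0,0,20]]';python3 -m inch '[[0,0,-1,0,0,0,20],[0,0,0,0,0,0,20]]';python3 snap.py 5
```

```text
t: 6.88
tcp_pos: [0.5071, -0.123, -0.0233]
eef_rot: [[-0.0, 1.0, 0.005], [0.0, 0.005, -1.0], [-1.0, -0.0, -0.0]]
force: [-1.2, 0.7, 0.5]
finger_gap: 0.02
t: 7.12
tcp_pos: [0.5071, -0.1221, -0.0233]
eef_rot: [[-0.0, 1.0, 0.005], [-0.0, 0.005, -1.0], [-1.0, -0.0, 0.0]]
force: [1.4, -0.5, 0.0]
finger_gap: 0.0198
t: 7.38
tcp_pos: [0.507, -0.1211, -0.0232]
eef_rot: [[-0.0, 1.0, 0.005], [0.0, 0.005, -1.0], [-1.0, -0.0, -0.0]]
force: [-0.1, 0.6, -0.5]
finger_gap: 0.02
[ 0.507  -0.1211 -0.0232] [-0.07  0.65 -0.49]
top tcp px [319.7 213.1]
side tcp px [274.  254.9]
```

View pics/s_top5.png

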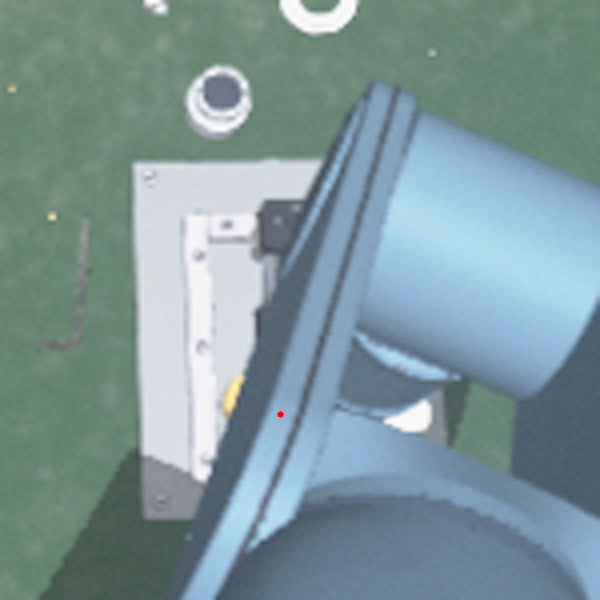

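The gap to the rail is still about 4 to 5 mm (mount edge at crop 224, rail at 213), so I carry on gently.

```bash
python3 -m inch '[[0,0,-1,0,0,0,20],[0,0,-1,0,0,0,20],[0,0,0,0,0,0,20]]'; for i in 1; do :; done; python3 -m inch '[[0,0,-1,0,0,0,20],[0,0,0,0,0,0,20]]';python3 -m inch '[[0,0,-0.7,0,0,0,20],[0,0,0,0,0,0,20]]'; python3 -m inch '[[0,0,-0.7,0,0,0,20],[0,0,0,0,0,0,20]]'
```

```text
t: 7.85
tcp_pos: [0.507, -0.119, -0.0232]
eef_rot: [[-0.0, 1.0, 0.005], [0.0, 0.005, -1.0], [-1.0, -0.0, -0.0]]
force: [0.3, 0.1, -0.5]
finger_gap: 0.02
t: 8.1
tcp_pos: [0.507, -0.118, -0.0232]
eef_rot: [[-0.0, 1.0, 0.005], [0.0, 0.005, -1.0], [-1.0, -0.0, -0.0]]
force: [0.1, 0.2, 0.7]
finger_gap: 0.0197
t: 8.35
tcp_pos: [0.507, -0.1174, -0.0232]
eef_rot: [[0.0, 1.0, 0.005], [0.0, 0.005, -1.0], [-1.0, 0.0, -0.0]]
force: [0.5, 0.1, -1.2]
finger_gap: 0.0196
t: 8.6
tcp_pos: [0.507, -0.1166, -0.0233]
eef_rot: [[-0.0, 1.0, 0.005], [0.0, 0.005, -1.0], [-1.0, -0.0, -0.0]]
force: [0.7, 0.3, 1.4]
finger_gap: 0.0198
```

```bash
python3 -m inch '[[0,0,-0.7,0,0,0,20],[0,0,0,0,0,0,20]]'; python3 -m inch '[[0,0,-0.7,0,0,0,20],[0,0,0,0,0,0,20]]'; python3 snap.py 6
```

```text
t: 8.85
tcp_pos: [0.507, -0.116, -0.0233]
eef_rot: [[-0.0, 1.0, 0.005], [0.0, 0.005, -1.0], [-1.0, -0.0, -0.0]]
force: [-0.2, 0.2, 0.7]
finger_gap: 0.0205
t: 9.1
tcp_pos: [0.507, -0.1152, -0.0233]
eef_rot: [[-0.0, 1.0, 0.005], [0.0, 0.005, -1.0], [-1.0, -0.0, -0.0]]
force: [-0.3, 0.2, 0.4]
finger_gap: 0.0198
[ 0.507  -0.1152 -0.0233] [-0.34  0.19  0.4 ]
top tcp px [317.5 213.1]
side tcp px [273.  253.5]
```

View pics/s_top6.png

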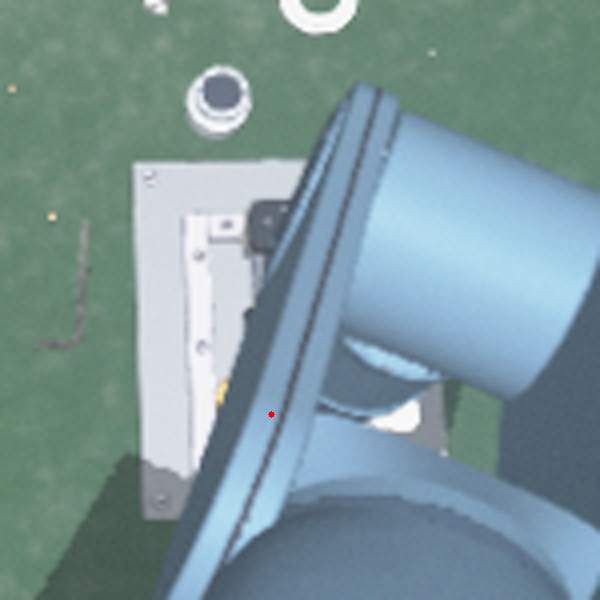

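```bash
python3 -m inch '[[0,0,-0.6,0,0,0,20],[0,0,0,0,0,0,20]]'; python3 -m inch '[[0,0,-0.6,0,0,0,20],[0,0,0,0,0,0,20]]'; python3 -m inch '[[0,0,-0.6,0,0,0,20],[0,0,0,0,0,0,20]]'
```

```text
t: 9.45
tcp_pos: [0.5071, -0.1149, -0.0232]
eef_rot: [[0.0, 1.0, 0.005], [-0.0, 0.005, -1.0], [-1.0, 0.0, 0.0]]
force: [-0.3, -1.5, -0.4]
finger_gap: 0.0201
t: 9.7
tcp_pos: [0.5072, -0.1146, -0.0231]
eef_rot: [[0.0, 1.0, 0.005], [-0.001, 0.005, -1.0], [-1.0, 0.0, 0.001]]
force: [-0.3, -3.0, -0.2]
finger_gap: 0.0203
t: 9.95
tcp_pos: [0.5074, -0.1144, -0.023]
eef_rot: [[0.001, 1.0, 0.005], [-0.001, 0.005, -1.0], [-1.0, 0.001, 0.001]]
force: [-0.2, -6.0, 0.4]
finger_gap: 0.0202
```

Contact with the rail shows as -6 N at y = -0.1145. I back off, shut the fingers and go round behind the mount with the tool yawed 10°, so the pushing face presses the mount towards the rail.

```bash
python3 -m inch '[[0,0,8,0,0,0,20],[0,0,20,0,0,0,20],[0,0,8,0,0,0,0],[0,-30,0,0,0,0,0],[0,-40,0,0,0,0,0],[0,0,0,-5,0,0,0],[0,0,0,-5,0,0,0],[0,0,0,0,0,0,0]]'; python3 plan.py 0.438 -0.098 -0.0245 10 2
```

```text
t: 10.95
tcp_pos: [0.4371, -0.1503, -0.0232]
eef_rot: [[0.0, 0.984, 0.177], [0.0, 0.177, -0.984], [-1.0, 0.0, -0.0]]
force: [0.2, -0.0, 0.4]
finger_gap: 0.0003
from [ 0.4371 -0.1503 -0.0232] yaw 10.17 dist mm 52.3
[0.6, 5.1, -25.6] [0.09, -0.0, -0.0]
[0.6, 5.0, -25.7] [0.09, -0.0, -0.0]
```

```bash
python3 -m inch '[[0.5,5,-26,0,0,0,0],[0.5,5,-25,0,0,0,0],[0,0,0,0,0,0,0]]'; python3 snap.py 7; python3 tip.py 7
```

```text
t: 11.32
tcp_pos: [0.4374, -0.0967, -0.0244]
eef_rot: [[-0.001, 0.984, 0.179], [0.001, 0.179, -0.984], [-1.0, -0.001, -0.001]]
force: [-0.5, 0.0, 1.0]
finger_gap: 0.0005
[ 0.4374 -0.0967 -0.0244] [-0.48  0.01  1.02]
top tcp px [311.5 240.5]
side tcp px [241.6 256.9]
side 0.02 6 minz 0.0292 y -0.014 0.0124 z -0.0052 0.009
side 0.03 58 minz 0.0307 y -0.0154 0.0156 z -0.0068 0.0101
side 0.04 62 minz 0.04 y -0.0167 0.0166 z -0.0106 0.0105
```

View pics/s_side7.png

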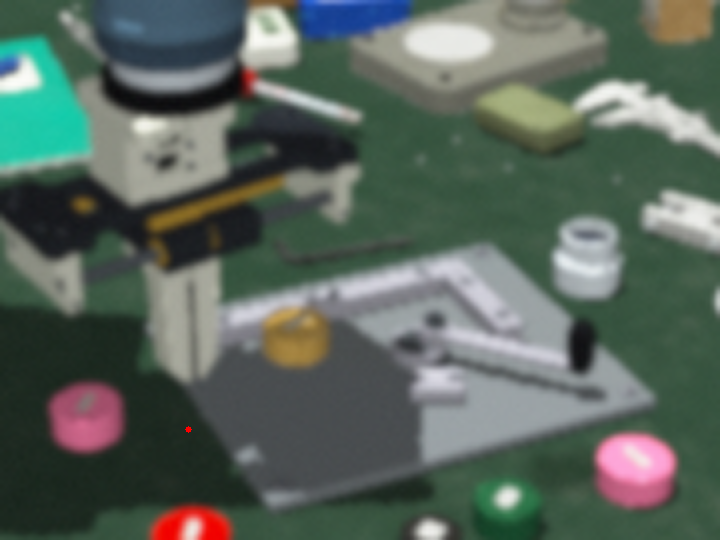

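View pics/s_top7.png

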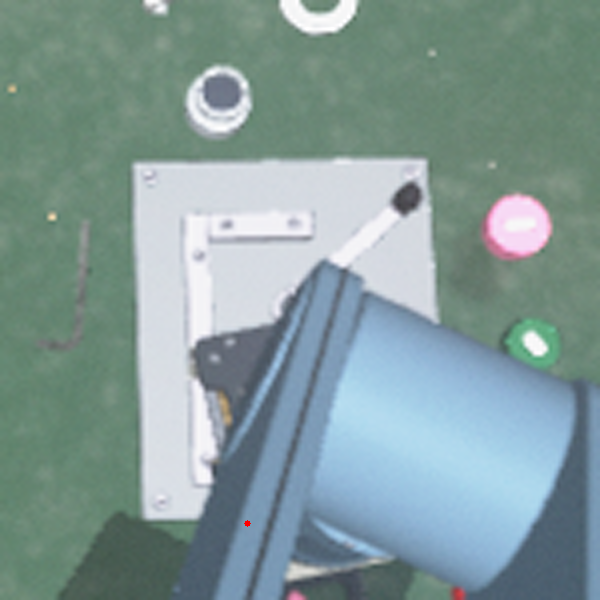

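The mount rests by the rail at side crop (296,335). The shut fingers are behind it and in line with it, so I push along the rail.

```bash
python3 -m inch '[[0,9.8,1.8,0,0,0,0],[0,9.8,1.8,0,0,0,0],[0,6,1.1,0,0,0,0],[0,5,0.9,0,0,0,0],[0,5,0.9,0,0,0,0],[0,5,0.9,0,0,0,0],[0,5,0.9,0,0,0,0],[0,5,0.9,0,0,0,0]]';python3 -m inch '[[0,5,0.9,0,0,0,0],[0,5,0.9,0,0,0,0],[0,5,0.9,0,0,0,0],[0,5,0.9,0,0,0,0],[0,5,0.9,0,0,0,0],[0,5,0.9,0,0,0,0],[0,5,0.9,0,0,0,0],[0,0,0,0,0,0,0]]'; python3 snap.py 8
```

```text
t: 12.42
tcp_pos: [0.4897, -0.0979, -0.0242]
eef_rot: [[-0.0, 0.984, 0.178], [0.0, 0.178, -0.984], [-1.0, -0.0, -0.0]]
force: [-0.3, 0.5, -0.1]
finger_gap: 0.0006
t: 13.42
tcp_pos: [0.5255, -0.0979, -0.0242]
eef_rot: [[0.0, 0.984, 0.178], [-0.0, 0.178, -0.984], [-1.0, 0.0, 0.0]]
force: [-0.2, -0.6, 0.1]
finger_gap: 0.0008
[ 0.5255 -0.0979 -0.0242] [-0.24 -0.58  0.13]
top tcp px [310.3 206.2]
side tcp px [277.2 248.1]
```

View pics/s_side8.png

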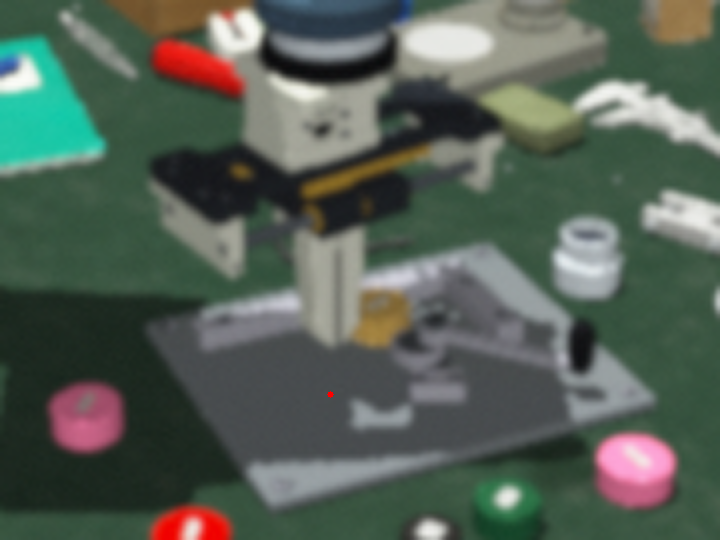

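View pics/s_top8.png

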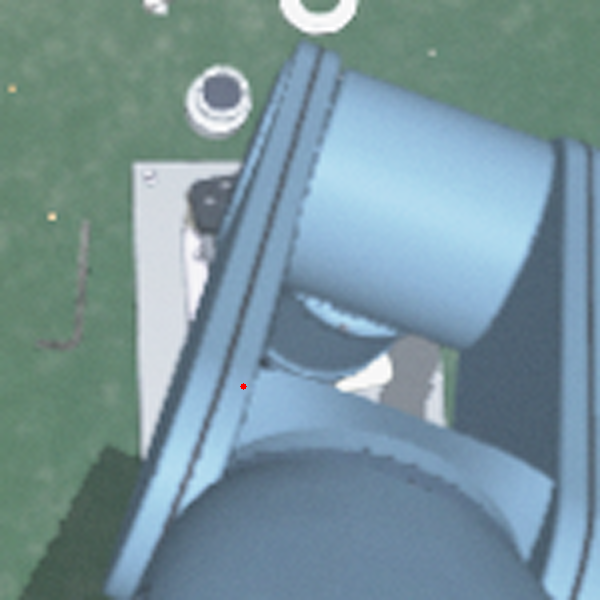

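```bash
python3 -m inch '[[0,5,0.9,0,0,0,0],[0,5,0.9,0,0,0,0],[0,5,0.9,0,0,0,0],[0,4,0.7,0,0,0,0],[0,3,0.5,0,0,0,0],[0,2,0.3,0,0,0,0],[0,0,0,0,0,0,0]]'; python3 -m inch '[[0,1,0.2,0,0,0,0],[0,1,0.2,0,0,0,0],[0,0,0,0,0,0,0]]';  python3 -m inch '[[0,1,0.2,0,0,0,0],[0,0,0,0,0,0,0]]'; python3 -m inch '[[0,1,0.2,0,0,0,0],[0,0,0,0,0,0,0]]'; python3 snap.py 9
```

```text
t: 14.4
tcp_pos: [0.5495, -0.0977, -0.0242]
eef_rot: [[0.0, 0.984, 0.178], [-0.0, 0.178, -0.984], [-1.0, 0.0, 0.0]]
force: [0.4, 0.3, -0.1]
finger_gap: 0.0004
t: 14.78
tcp_pos: [0.5514, -0.0977, -0.0242]
eef_rot: [[0.0, 0.984, 0.178], [-0.0, 0.178, -0.984], [-1.0, 0.0, 0.0]]
force: [0.2, -0.3, 0.6]
finger_gap: -0.0
t: 15.02
tcp_pos: [0.5525, -0.0978, -0.0242]
eef_rot: [[0.0, 0.984, 0.178], [-0.0, 0.178, -0.984], [-1.0, 0.0, 0.0]]
force: [-0.0, 0.6, -0.1]
finger_gap: 0.0004
t: 15.28
tcp_pos: [0.5535, -0.0978, -0.0242]
eef_rot: [[0.0, 0.984, 0.178], [-0.0, 0.178, -0.984], [-1.0, 0.0, 0.0]]
force: [0.7, -0.6, -0.3]
finger_gap: 0.0003
[ 0.5535 -0.0978 -0.0242] [ 0.72 -0.65 -0.29]
top tcp px [309.8 195.6]
side tcp px [288.  245.3]
```

View pics/s_side9.png

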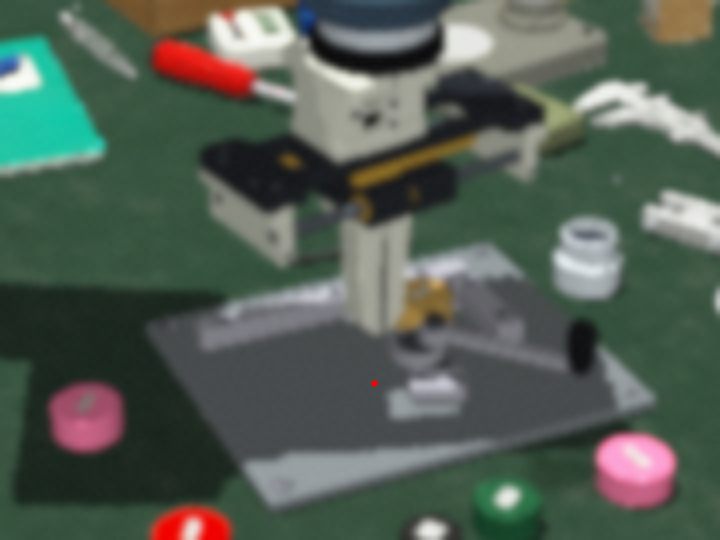

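```bash
python3 -m inch '[[0,1,0.2,0,0,0,0],[0,1,0.2,0,0,0,0],[0,0,0,0,0,0,0]]'; python3 -m inch '[[0,1,0.2,0,0,0,0],[0,0,0,0,0,0,0]]'; python3 -m inch '[[0,0.7,0.1,0,0,0,0],[0,0,0,0,0,0,0]]'; python3 -m inch '[[0,0.7,0.1,0,0,0,0],[0,0,0,0,0,0,0]]'
```

```text
t: 15.75
tcp_pos: [0.5556, -0.0979, -0.0242]
eef_rot: [[0.0, 0.984, 0.178], [-0.0, 0.178, -0.984], [-1.0, 0.0, 0.0]]
force: [-0.5, -0.1, -0.5]
finger_gap: 0.001
t: 16.0
tcp_pos: [0.5566, -0.0979, -0.0242]
eef_rot: [[0.0, 0.984, 0.178], [-0.0, 0.178, -0.984], [-1.0, 0.0, 0.0]]
force: [-0.7, 0.2, -0.2]
finger_gap: 0.0003
t: 16.25
tcp_pos: [0.5572, -0.0978, -0.0242]
eef_rot: [[0.0, 0.984, 0.178], [0.0, 0.178, -0.984], [-1.0, 0.0, 0.0]]
force: [-0.7, -0.0, 1.0]
finger_gap: 0.0004
t: 16.5
tcp_pos: [0.5579, -0.0978, -0.0242]
eef_rot: [[0.0, 0.984, 0.178], [-0.0, 0.178, -0.984], [-1.0, 0.0, 0.0]]
force: [-0.1, -0.4, 0.2]
finger_gap: 0.0005
```

```bash
python3 -m inch '[[0,0.7,0.1,0,0,0,0],[0,0,0,0,0,0,0]]'; python3 -m inch '[[0,0.7,0.1,0,0,0,0],[0,0,0,0,0,0,0]]'; python3 -m inch '[[0,0.7,0.1,0,0,0,0],[0,0,0,0,0,0,0]]'; python3 -m inch '[[0,0.7,0.1,0,0,0,0],[0,0,0,0,0,0,0]]'
```

```text
t: 16.75
tcp_pos: [0.5586, -0.0978, -0.0242]
eef_rot: [[0.0, 0.984, 0.178], [-0.0, 0.178, -0.984], [-1.0, 0.0, 0.0]]
force: [0.7, -0.1, 0.2]
finger_gap: 0.0002
t: 17.0
tcp_pos: [0.5593, -0.0977, -0.0242]
eef_rot: [[0.0, 0.984, 0.178], [0.0, 0.178, -0.984], [-1.0, 0.0, 0.0]]
force: [-1.1, 0.9, 0.3]
finger_gap: 0.0004
t: 17.25
tcp_pos: [0.56, -0.0977, -0.0242]
eef_rot: [[0.0, 0.984, 0.178], [-0.0, 0.178, -0.984], [-1.0, 0.0, 0.0]]
force: [0.1, -0.3, -1.1]
finger_gap: 0.0004
t: 17.5
tcp_pos: [0.5608, -0.0977, -0.0242]
eef_rot: [[0.0, 0.984, 0.178], [-0.0, 0.178, -0.984], [-1.0, 0.0, 0.0]]
force: [0.2, -0.8, -0.1]
finger_gap: 0.0006
```

```bash
python3 -m inch '[[0,0.6,0.1,0,0,0,0],[0,0,0,0,0,0,0]]'; python3 snap.py 10
python3 - <<'E'
import cv2; im=cv2.imread('pics/s_side10.png')[200:420,320:600]; cv2.imwrite('pics/z10.png',cv2.resize(im,None,fx=2.5,fy=2.5))
E
```

```text
t: 17.75
tcp_pos: [0.5612, -0.0977, -0.0243]
eef_rot: [[-0.0, 0.984, 0.178], [0.0, 0.178, -0.984], [-1.0, -0.0, -0.0]]
force: [-0.6, -0.9, 0.5]
finger_gap: 0.0003
[ 0.5612 -0.0977 -0.0243] [-0.55 -0.93  0.5 ]
top tcp px [309.6 192.7]
side tcp px [291.  244.5]
```

View pics/z10.png

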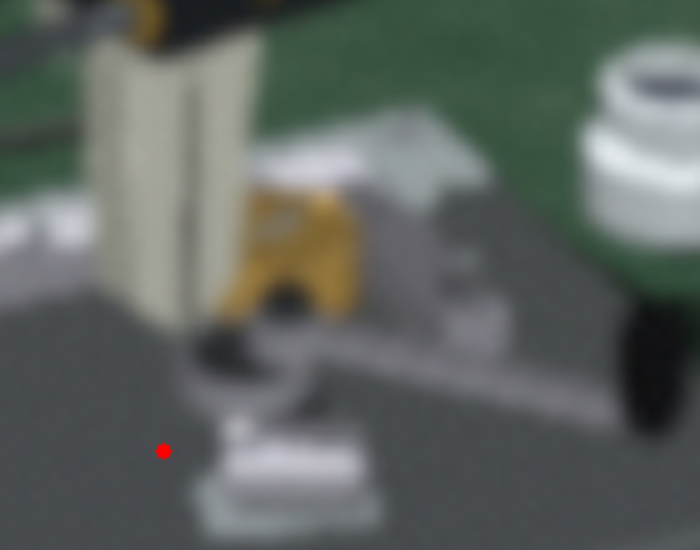

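```bash
python3 -m inch '[[0,0.6,0.1,0,0,0,0],[0,0,0,0,0,0,0]]'; python3 -m inch '[[0,0.6,0.1,0,0,0,0],[0,0,0,0,0,0,0]]'; python3 -m inch '[[0,0.6,0.1,0,0,0,0],[0,0,0,0,0,0,0]]'
```

```text
t: 18.1
tcp_pos: [0.5614, -0.0976, -0.0244]
eef_rot: [[-0.001, 0.984, 0.178], [0.0, 0.178, -0.984], [-1.0, -0.001, -0.0]]
force: [-2.3, -1.7, 0.9]
finger_gap: 0.0002
t: 18.35
tcp_pos: [0.5615, -0.0976, -0.0245]
eef_rot: [[-0.002, 0.984, 0.178], [0.0, 0.178, -0.984], [-1.0, -0.002, -0.001]]
force: [-6.5, -0.4, 2.5]
finger_gap: 0.0006
t: 18.6
tcp_pos: [0.5616, -0.0975, -0.0245]
eef_rot: [[-0.003, 0.984, 0.178], [0.0, 0.178, -0.984], [-1.0, -0.003, -0.001]]
force: [-5.7, -1.2, 3.8]
finger_gap: 0.0008
```

```bash
python3 -m inch '[[0,0.2,-1,0,0,0,0],[0,0,-0.5,0,0,0,0],[0,0,0,0,0,0,0]]'; python3 -m inch '[[0,-8,-1.4,0,0,0,0],[0,-12,-2,0,0,0,0],[-25,0,0,0,0,0,0],[-40,0,0,0,0,0,0],[-40,0,0,0,0,0,30],[0,0,0,0,0,0,30]]'
```

```text
t: 18.98
tcp_pos: [0.5616, -0.097, -0.0244]
eef_rot: [[-0.003, 0.984, 0.179], [-0.001, 0.179, -0.984], [-1.0, -0.003, 0.001]]
force: [-7.4, -4.3, 2.1]
finger_gap: 0.0005
t: 19.73
tcp_pos: [0.5452, -0.0971, 0.0843]
eef_rot: [[0.008, 0.984, 0.178], [-0.003, 0.178, -0.984], [-1.0, 0.007, 0.004]]
force: [0.7, 0.1, 0.3]
finger_gap: 0.016
```

Stop contact shows as about 7 N, with the y force coming from the rail. I move the arm aside for a clear look before touching the lever.

```bash
python3 -m inch '[[-5,-25,50,0,0,0,30],[-5,-25,55,0,0,0,30],[-5,-15,55,0,0,0,30],[-5,0,55,0,0,0,30],[0,0,30,0,0,0,30],[0,0,0,0,0,0,30]]'; python3 snap.py 11; python3 m1.py 11
```

```text
t: 20.48
tcp_pos: [0.5217, -0.3507, 0.0991]
eef_rot: [[-0.001, 0.984, 0.175], [0.001, 0.175, -0.984], [-1.0, -0.001, -0.001]]
force: [-0.3, 1.0, 0.7]
finger_gap: 0.03
[ 0.5217 -0.3507  0.0991] [-0.31  0.95  0.72]
top tcp px [430. 197.]
side tcp px [335. 264.]
top [[362.0, 237.7], [285.5, 239.4], [282.8, 150.0], [356.0, 150.0]]
[[0.4397, -0.2163, 0.008], [0.439, -0.028, 0.008], [0.6681, -0.0289, 0.008], [0.6647, -0.2175, 0.008]]
sides [0.1882 0.2291 0.1887 0.2251] ctr [ 0.5529 -0.1227  0.008 ]
bedz 0.008060306549551421 angles [ 90.21  -0.21 -91.01 179.68]
yellow (309.0, 176.0) 7.810349941253662 (303, 169, 14, 15)
z [0.02347799 0.02547802 0.02800791]
[[0.5935, -0.0905, 0.026], [0.5932, -0.1099, 0.026], [0.5938, -0.071, 0.026]]
top pts mean [ 0.59385477 -0.09217453  0.02595299] [0.03672564 0.03310865 0.00662966]
grip px 351.3125 159.0 348 354 156 162 [ 0.62912503 -0.19286323  0.04785191] [0.03624917 0.05023504 0.05392306]Traceback (most recent call last):
  File "m1.py", line 29, in <module>
    if __name__=='__main__': run(sys.argv[1])
                             ~~~^^^^^^^^^^^^^
  File "m1.py", line 7, in run
    q,M=corners(n,p); P=onz(n,q,.008)
        ~~~~~~~^^^^^
  File "meas.py", line 17, in corners
    vx,vy,x,y=cv2.fitLine(C[k].astype(np.float32),cv2.DIST_HUBER,0,.01,.01).ravel(); L.append(np.cross([x,y,1],[x+vx,y+vy,1]))
              ~~~~~~~~~~~^^^^^^^^^^^^^^^^^^^^^^^^^^^^^^^^^^^^^^^^^^^^^^^^^^
cv2.error: OpenCV(4.12.0) /io/opencv/modules/imgproc/src/linefit.cpp:50: error: (-215:Assertion failed) count > 0 in function 'fitLine2D_wods'
```

View pics/s_top11.png

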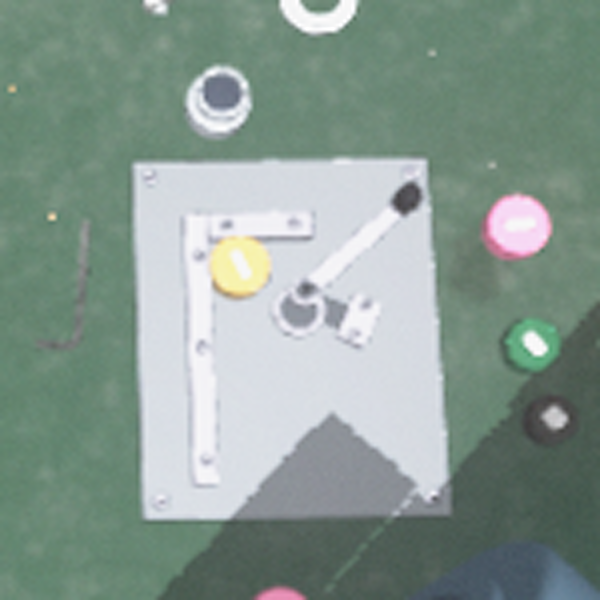

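View pics/s_side11.png

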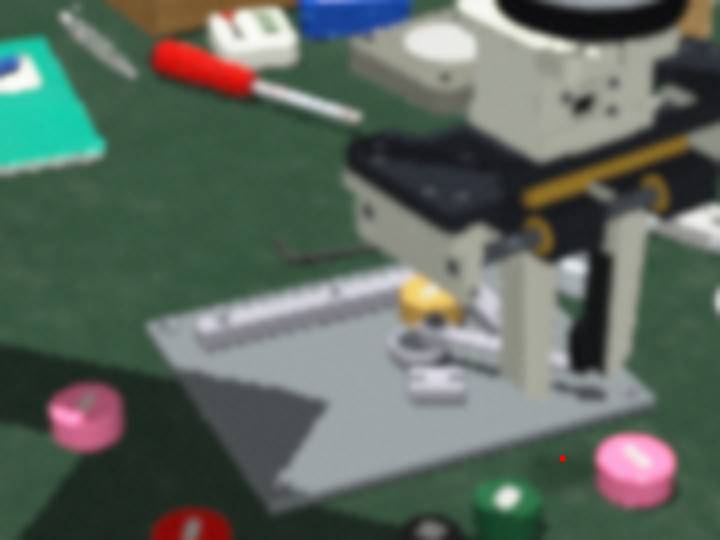

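The mount is at (0.5935, -0.0905), against the expected seat of (0.594, -0.092). In the top crop it touches the rail at column 211 and the stop at row 238. The lever grip is at top crop (407,198), which is about (0.630, -0.195), so the lever sits at -51° (joint about 0.2). Next I move above the grip.

```bash
python3 plan.py 0.6297 -0.1954 0.075 39 5
```

```text
from [ 0.5216 -0.3478  0.0994] yaw 10.24 dist mm 188.4
[4.9, 26.7, -26.1] [-5.75, -0.03, 0.01]
[4.9, 29.2, -23.3] [-5.75, -0.03, 0.01]
[4.9, 31.4, -20.3] [-5.75, -0.03, 0.01]
[4.9, 33.3, -17.1] [-5.75, -0.03, 0.01]
[4.9, 34.8, -13.6] [-5.75, -0.03, 0.01]
```

```bash
python3 -m inch '[[5,26.5,-26,-5.75,0,0,34],[5,29,-23,-5.75,0,0,34],[5,31.5,-20.5,-5.75,0,0,34],[5,33.5,-17,-5.75,0,0,34],[5,35,-13.5,-5.75,0,0,34],[0,0,0,0,0,0,34],[0,0,0,0,0,0,34]]'; python3 plan.py 0.6297 -0.1954 0.04 39 1; python3 snap.py 12; python3 tip.py 12
```

```text
t: 21.45
tcp_pos: [0.6302, -0.1958, 0.0756]
eef_rot: [[-0.001, 0.776, 0.63], [0.0, 0.63, -0.776], [-1.0, -0.001, -0.001]]
force: [-0.7, 0.6, -0.6]
finger_gap: 0.0344
from [ 0.6302 -0.1958  0.0756] yaw 39.06 dist mm 35.6
[35.6, -0.1, -0.6] [0.06, -0.03, 0.04]
[ 0.6302 -0.1958  0.0756] [-0.67  0.61 -0.63]
top tcp px [355.5 155.2]
side tcp px [341.  221.1]
side 0.11 18 minz 0.116 y -0.0247 0.0299 z -0.0085 0.009
side 0.12 62 minz 0.1201 y -0.0332 0.0272 z -0.0092 0.0097
side 0.13 75 minz 0.1301 y -0.0334 0.0328 z -0.0089 0.0097
side 0.14 75 minz 0.14 y -0.0343 0.0302 z -0.0091 0.0094
top 0.12 7 minz 0.1221 y 0.0225 0.0304 z -0.01 -0.0084
top 0.13 8 minz 0.1319 y 0.0235 0.0299 z -0.0098 -0.0072
top 0.14 2 minz 0.1405 y 0.0292 0.0309 z -0.01 -0.0095
```

View pics/s_side12.png

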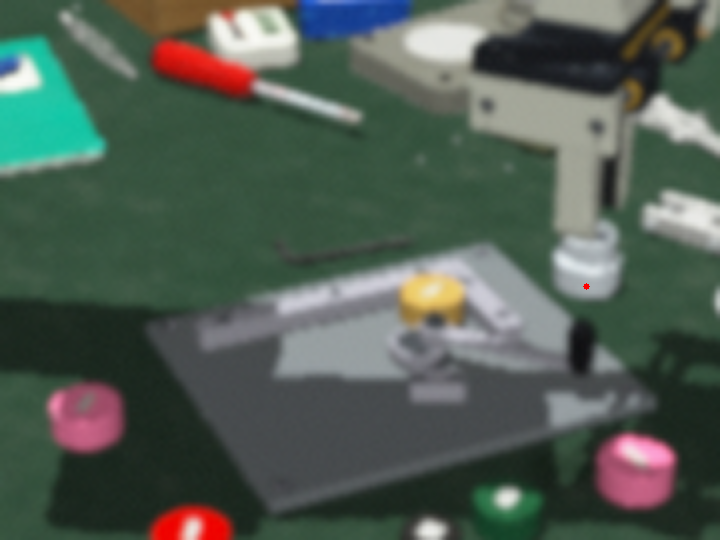

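```bash
python3 -c "
from h import *
print((proj('side',[.6297,-.1954,.054])-[195,150])*4,(proj('side',[.6297,-.1954,.038])-[195,150])*4,(proj('top',[.6297,-.1954,.054])-[250,110])*4)
z=np.load('cam_side12.npz');p=z['p'];D=(p.max(2)<50);D[:226]=0;D[247:]=0;D[:,:334]=0;D[:,347:]=0
v,u=np.nonzero(D);print((u.mean()-195)*4,(v.min()-150)*4,(v.max()-150)*4)"
python3 -m inch '[[20,0,0,0,0,0,34],[20,0,0,0,0,0,34],[15,0,0,0,0,0,34],[0,0,0,0,0,0,34]]'; python3 snap.py 13
```

```text
[580.60492737 319.03723828] [578.85959154 344.20731054] [411.87392878 192.12846068]
580.516129032258 320 372
t: 22.05
tcp_pos: [0.6295, -0.197, 0.0195]
eef_rot: [[-0.002, 0.778, 0.629], [0.001, 0.629, -0.778], [-1.0, -0.001, -0.002]]
force: [0.1, -0.5, 0.4]
finger_gap: 0.0339
[ 0.6295 -0.197   0.0195] [ 0.1  -0.53  0.4 ]
top tcp px [350.1 162.1]
side tcp px [339.5 243.6]
```

View pics/s_side13.png

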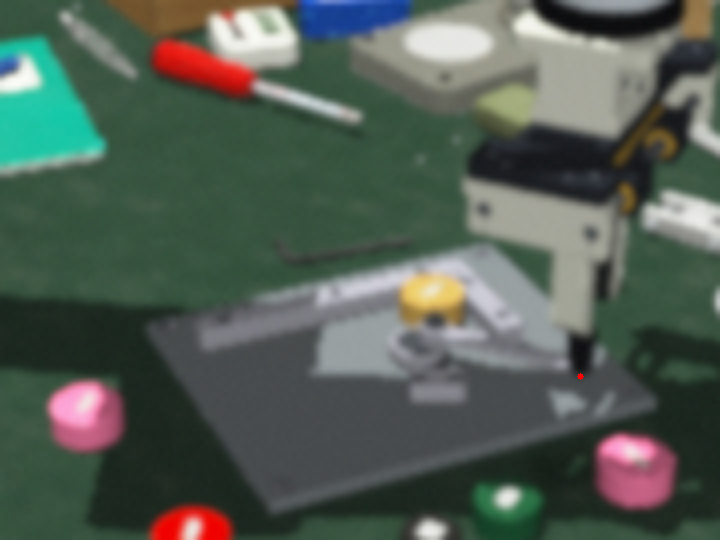

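```bash
python3 -m inch '[[10,0,0,0,0,0,34],[10,0,0,0,0,0,34],[5,0,0,0,0,0,34],[0,0,0,0,0,0,34]]'; python3 snap.py 14; python3 tip.py 14; python3 -c "
import cv2; im=cv2.imread('pics/s_side14.png')[200:420,420:700]; cv2.imwrite('pics/z14.png',cv2.resize(im,None,fx=2.5,fy=2.5))"
```

```text
t: 22.65
tcp_pos: [0.6303, -0.1966, -0.005]
eef_rot: [[-0.001, 0.777, 0.63], [0.001, 0.63, -0.777], [-1.0, -0.001, -0.001]]
force: [-0.7, 0.1, -0.0]
finger_gap: 0.0338
[ 0.6303 -0.1966 -0.005 ] [-0.73  0.11 -0.04]
top tcp px [347.5 164.4]
side tcp px [339.1 252.7]
side 0.03 19 minz 0.0309 y -0.0254 0.023 z -0.0067 0.0094
side 0.04 56 minz 0.0401 y -0.0324 0.0292 z -0.0091 0.0095
side 0.05 66 minz 0.0501 y -0.0343 0.0305 z -0.009 0.0098
side 0.06 52 minz 0.06 y -0.0362 0.0308 z -0.0071 0.0101
top 0.04 4 minz 0.0409 y 0.0239 0.0293 z -0.0084 -0.0074
top 0.05 3 minz 0.0508 y 0.0252 0.0289 z -0.0088 -0.0076
```

View pics/z14.png

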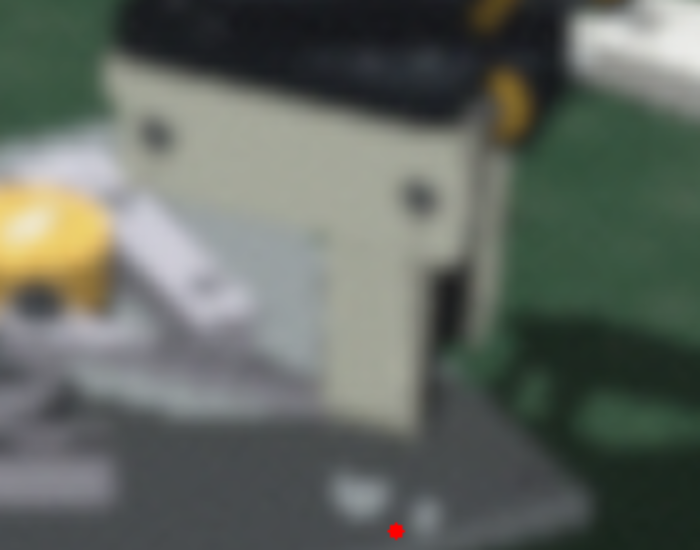

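The fingers straddle the grip with the tip at about z 0.034, above the bar, and no force. I start the swing: 5° a row about the pivot, 85 mm away.

```bash
python3 -m inch '[[0,-7.4,-0.3,5,0,0,34],[0,-7.4,-0.3,5,0,0,34],[0,-7.4,-0.3,5,0,0,34],[0,-7.4,-0.3,5,0,0,34],[0,0,0,0,0,0,34]]'; python3 snap.py 15; python3 -c "
import cv2; im=cv2.imread('pics/s_side15.png')[200:440,380:680]; cv2.imwrite('pics/z15.png',cv2.resize(im,None,fx=2.5,fy=2.5))"
```

```text
t: 23.38
tcp_pos: [0.6051, -0.2116, -0.0037]
eef_rot: [[0.001, 0.945, 0.326], [-0.0, 0.326, -0.945], [-1.0, 0.0, 0.001]]
force: [1.1, 0.7, 0.8]
finger_gap: 0.0339
[ 0.6051 -0.2116 -0.0037] [1.09 0.72 0.77]
top tcp px [354.1 173.6]
side tcp px [332.7 258.6]
```

View pics/z15.png

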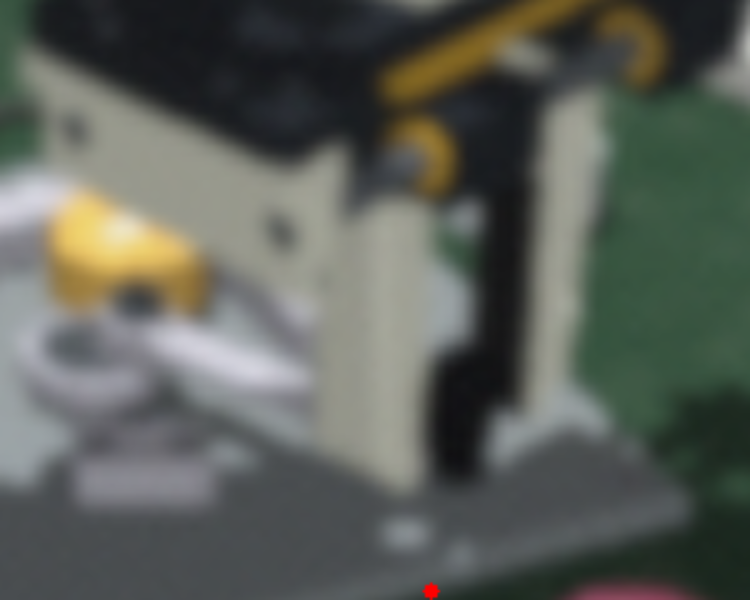

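View pics/s_top15.png

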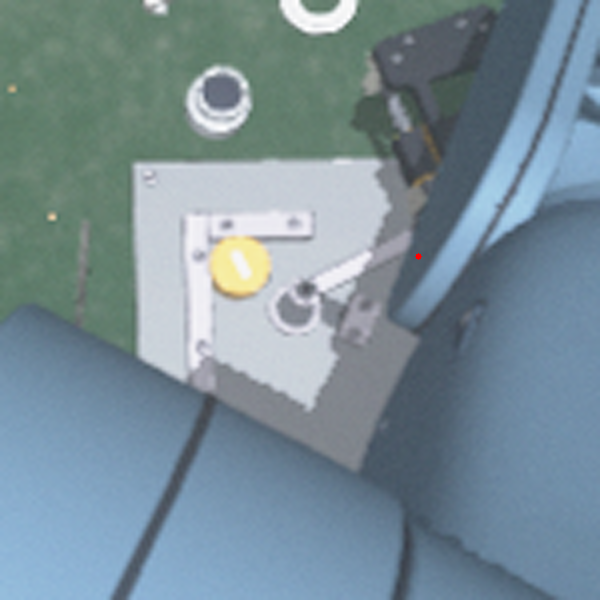

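```bash
python3 -m inch '[[0,-7.4,-0.5,5,0,0,34],[0,-7.4,-0.5,5,0,0,34],[0,-7.4,-0.4,5,0,0,34],[0,-7.4,-0.4,5,0,0,34],[0,0,0,0,0,0,34]]'; python3 -m inch '[[0,-7.4,-0.4,5,0,0,34],[0,-7.4,-0.4,5,0,0,34],[0,-7.4,-0.3,5,0,0,34],[0,-7.4,-0.3,5,0,0,34],[0,0,0,0,0,0,34]]'; python3 snap.py 16
```

```text
t: 24.1
tcp_pos: [0.5759, -0.2154, -0.004]
eef_rot: [[0.0, 1.0, -0.015], [-0.0, -0.015, -1.0], [-1.0, 0.0, 0.0]]
force: [0.5, 0.5, 0.4]
finger_gap: 0.0341
t: 24.72
tcp_pos: [0.547, -0.2094, -0.0041]
eef_rot: [[-0.0, 0.935, -0.355], [0.0, -0.355, -0.935], [-1.0, -0.0, -0.0]]
force: [0.0, -0.1, -0.7]
finger_gap: 0.0341
[ 0.547  -0.2094 -0.0041] [ 0.01 -0.11 -0.69]
top tcp px [354.9 195.8]
side tcp px [308.3 264.8]
```

View pics/s_side16.png

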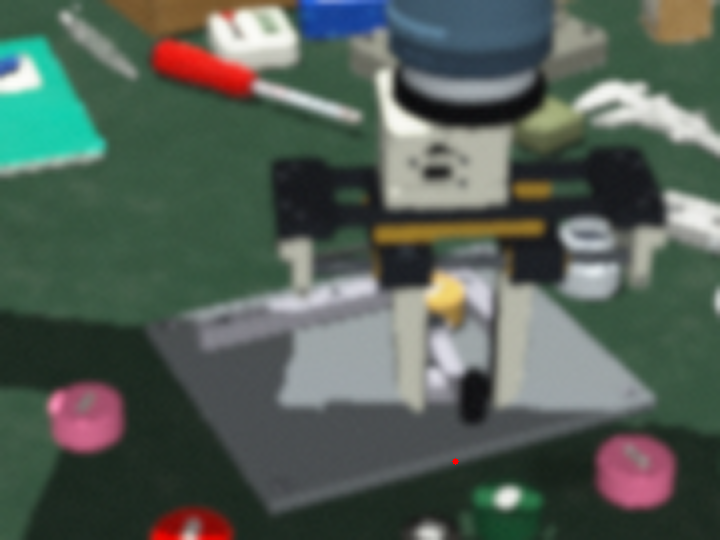

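View pics/s_top16.png

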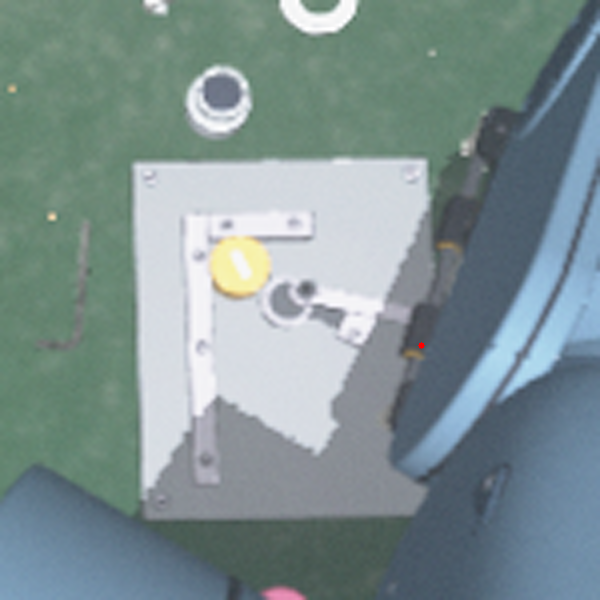

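The roller (top crop 288,303) is now closing on the mount, and the lever is following. I go on more slowly.

```bash
python3 -m inch '[[0,-5.9,-0.2,4,0,0,34],[0,-5.9,-0.2,4,0,0,34],[0,-5.9,-0.2,4,0,0,34],[0,0,0,0,0,0,34]]'; python3 -m inch '[[0,-5.9,-0.2,4,0,0,34],[0,-5.9,-0.2,4,0,0,34],[0,0,0,0,0,0,34]]';  python3 -m inch '[[0,-5.9,-0.2,4,0,0,34],[0,-5.9,-0.2,4,0,0,34],[0,0,0,0,0,0,34]]'; python3 snap.py 17
```

```text
t: 25.32
tcp_pos: [0.5313, -0.2015, -0.0042]
eef_rot: [[-0.0, 0.84, -0.542], [0.0, -0.542, -0.84], [-1.0, -0.0, -0.0]]
force: [0.5, 0.2, -0.1]
finger_gap: 0.0337
t: 25.7
tcp_pos: [0.5218, -0.1944, -0.0043]
eef_rot: [[-0.0, 0.757, -0.654], [0.0, -0.654, -0.757], [-1.0, -0.0, -0.0]]
force: [0.3, 0.2, 0.1]
finger_gap: 0.0341
t: 26.08
tcp_pos: [0.5135, -0.1863, -0.0042]
eef_rot: [[0.0, 0.659, -0.752], [0.0, -0.752, -0.659], [-1.0, 0.0, -0.0]]
force: [0.1, 0.5, -0.0]
finger_gap: 0.0338
[ 0.5135 -0.1863 -0.0042] [ 0.05  0.5  -0.01]
top tcp px [346.6 209. ]
side tcp px [289.3 262.8]
```

View pics/s_side17.png

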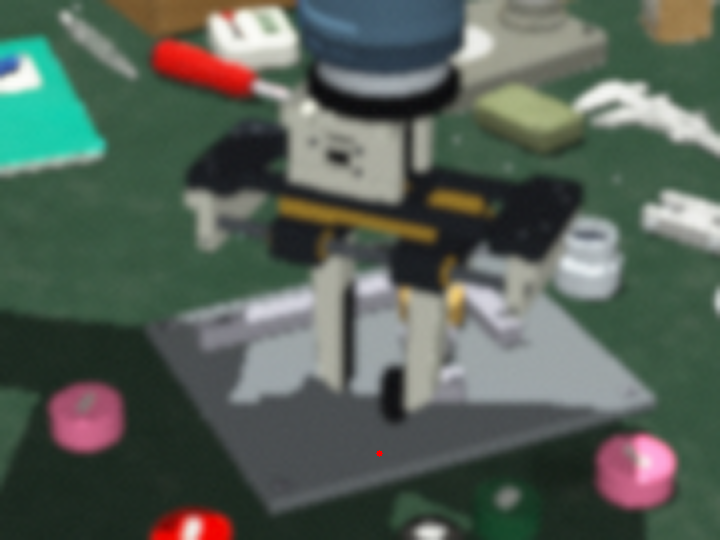

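View pics/s_top17.png

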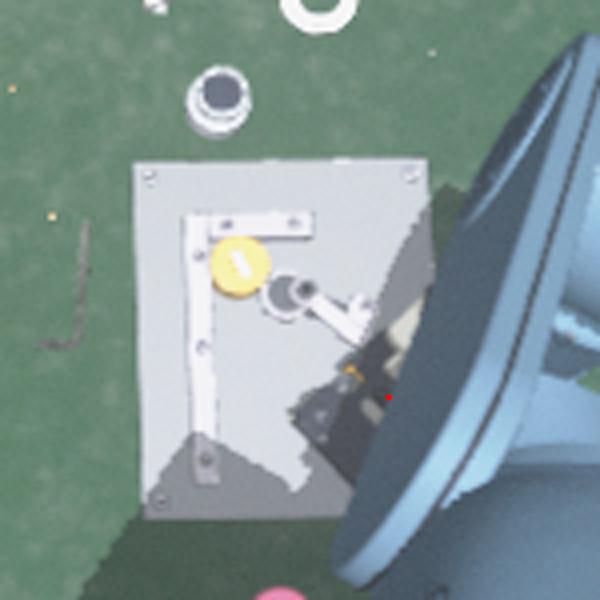

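```bash
python3 -m inch '[[0,-5.9,-0.2,4,0,0,34],[0,-5.9,-0.2,4,0,0,34],[0,0,0,0,0,0,34]]'; python3 -m inch '[[0,-5.9,-0.2,4,0,0,34],[0,-5.9,-0.2,4,0,0,34],[0,0,0,0,0,0,34]]';  python3 -m inch '[[0,-4.4,-0.1,3,0,0,34],[0,-4.4,-0.1,3,0,0,34],[0,0,0,0,0,0,34]]'; python3 snap.py 18
```

```text
t: 26.55
tcp_pos: [0.5063, -0.1768, -0.0042]
eef_rot: [[-0.0, 0.547, -0.837], [0.0, -0.837, -0.547], [-1.0, -0.0, 0.0]]
force: [-0.2, -0.8, 1.3]
finger_gap: 0.0339
t: 26.92
tcp_pos: [0.5006, -0.1664, -0.0043]
eef_rot: [[-0.0, 0.426, -0.905], [0.0, -0.905, -0.426], [-1.0, -0.0, -0.0]]
force: [1.0, 0.6, 0.9]
finger_gap: 0.0341
t: 27.3
tcp_pos: [0.4973, -0.1583, -0.0042]
eef_rot: [[0.0, 0.329, -0.944], [0.0, -0.944, -0.329], [-1.0, -0.0, -0.0]]
force: [0.5, 0.2, 0.2]
finger_gap: 0.034
[ 0.4973 -0.1583 -0.0042] [0.49 0.22 0.2 ]
top tcp px [336.  215.5]
side tcp px [277.  257.7]
```

View pics/s_side18.png

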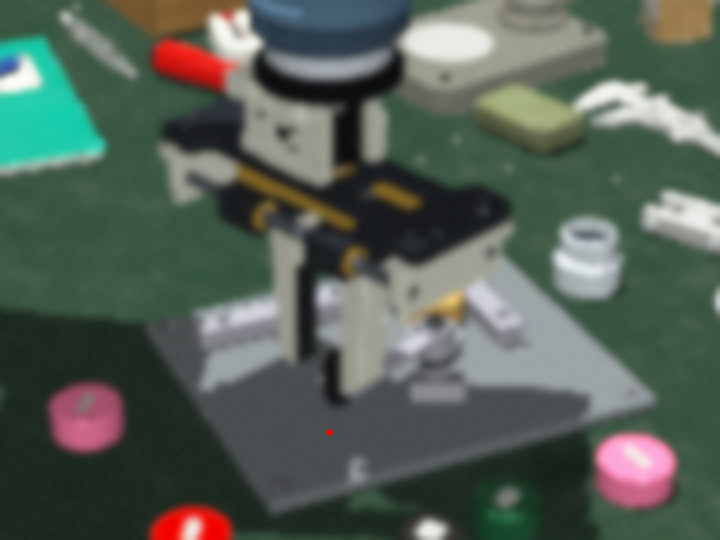

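View pics/s_top18.png

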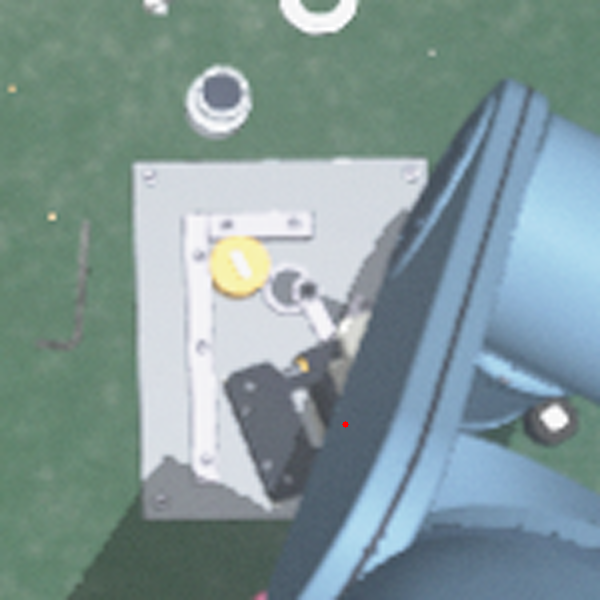

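```bash
python3 -m inch '[[0,-3,0,2,0,0,34],[0,-3,0,2,0,0,34],[0,0,0,0,0,0,34]]'; python3 -m inch '[[0,-1.5,0,1,0,0,34],[0,0,0,0,0,0,34]]'; python3 -m inch '[[0,-1.5,0,1,0,0,34],[0,0,0,0,0,0,34]]'; python3 -m inch '[[0,-1,0,0.5,0,0,34],[0,0,0,0,0,0,34]]'
```

```text
t: 27.78
tcp_pos: [0.4955, -0.1527, -0.0042]
eef_rot: [[0.0, 0.261, -0.965], [0.0, -0.965, -0.261], [-1.0, 0.0, -0.0]]
force: [0.7, -0.1, 0.4]
finger_gap: 0.0341
t: 28.02
tcp_pos: [0.495, -0.1512, -0.0042]
eef_rot: [[0.0, 0.243, -0.97], [-0.0, -0.97, -0.243], [-1.0, 0.0, -0.0]]
force: [-0.1, -0.2, -0.0]
finger_gap: 0.0341
t: 28.28
tcp_pos: [0.4949, -0.1502, -0.0041]
eef_rot: [[0.001, 0.225, -0.974], [-0.001, -0.974, -0.225], [-1.0, 0.001, -0.001]]
force: [1.1, -2.3, -0.1]
finger_gap: 0.0339
t: 28.52
tcp_pos: [0.4949, -0.1495, -0.004]
eef_rot: [[0.001, 0.217, -0.976], [-0.001, -0.976, -0.217], [-1.0, 0.001, -0.001]]
force: [2.8, -4.9, -1.5]
finger_gap: 0.0342
```

```bash
python3 -m inch '[[0,-1,0,0.5,0,0,34],[0,0,0,0,0,0,34]]'; python3 -m inch '[[0,-1,0,0,0,0,34],[0,0,0,0,0,0,34]]'; python3 -m inch '[[0,-1,0,0,0,0,34],[0,0,0,0,0,0,34]]'
```

```text
t: 28.78
tcp_pos: [0.4949, -0.149, -0.0039]
eef_rot: [[0.002, 0.208, -0.978], [-0.002, -0.978, -0.208], [-1.0, 0.002, -0.001]]
force: [1.3, -5.9, -2.3]
finger_gap: 0.0339
t: 29.02
tcp_pos: [0.4948, -0.1485, -0.0038]
eef_rot: [[0.002, 0.209, -0.978], [-0.003, -0.978, -0.209], [-1.0, 0.003, -0.001]]
force: [2.1, -9.0, -2.3]
finger_gap: 0.034
t: 29.28
tcp_pos: [0.4947, -0.1481, -0.0038]
eef_rot: [[0.002, 0.209, -0.978], [-0.003, -0.978, -0.209], [-1.0, 0.004, -0.001]]
force: [2.0, -9.3, -1.9]
finger_gap: 0.0344
```

```bash
python3 -m inch '[[0,6,0,0,0,0,34],[0,6,0,0,0,0,34],[0,0,0,0,0,0,34],[-15,0,0,0,0,0,34],[-35,0,0,0,0,0,34],[-40,0,0,0,0,0,34],[0,0,0,0,0,0,34]]'; python3 -m inch '[[0,50,30,0,0,0,34],[0,50,30,0,0,0,34],[0,50,0,0,0,0,34],[0,0,0,0,0,0,34]]';  python3 snap.py 19
```

```text
t: 30.15
tcp_pos: [0.4987, -0.1585, 0.0899]
eef_rot: [[0.007, 0.209, -0.978], [-0.004, -0.978, -0.209], [-1.0, 0.005, -0.006]]
force: [-0.4, -1.8, 0.8]
finger_gap: 0.0339
t: 30.65
tcp_pos: [0.4685, -0.3199, 0.0853]
eef_rot: [[0.0, 0.205, -0.979], [-0.001, -0.979, -0.205], [-1.0, 0.001, -0.0]]
force: [0.1, 0.4, 0.4]
finger_gap: 0.034
[ 0.4685 -0.3199  0.0853] [0.07 0.36 0.42]
top tcp px [416.3 221.3]
side tcp px [299.9 268.2]
```

View pics/s_side19.png

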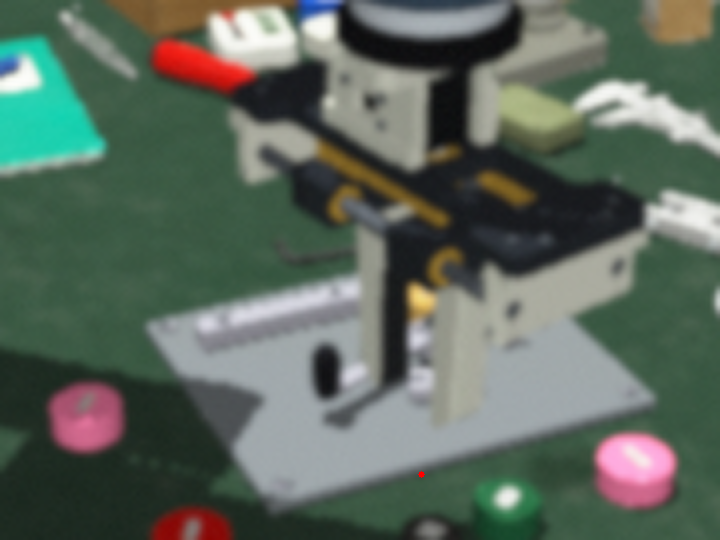

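View pics/s_top19.png

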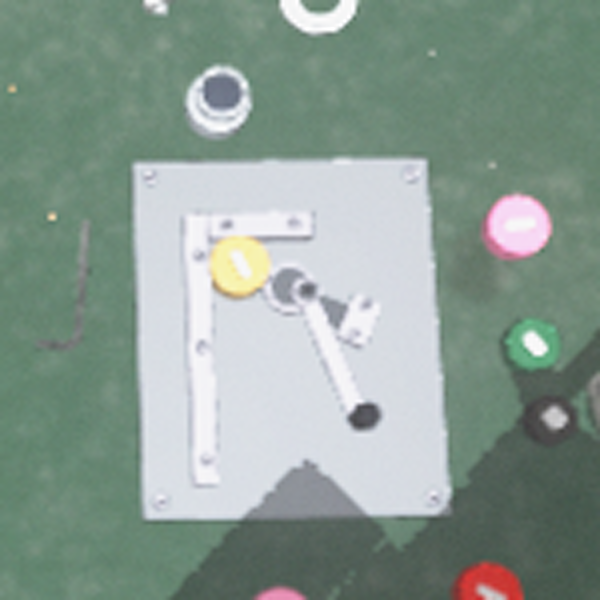

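```bash
cat > lev.py <<'E'
from h import *
import sys
for tag,(x0,y0,x1,y1) in (('11',(343,150,362,168)),(sys.argv[1],(333,205,352,222))):
    z=np.load('cam_top%s.npz'%tag);p=z['p']; W=dep('top',z['d'])
    m=np.zeros(p.shape[:2],bool); m[y0:y1,x0:x1]=(p.max(2)<115)[y0:y1,x0:x1]
    v,u=np.nonzero(m); c=np.array([u.mean(),v.mean()]); Q=W[m]; Q=Q[(Q[:,2]>.03)&(Q[:,2]<.07)]
    k=np.zeros(p.shape[:2],bool); k[178:188,320:334]=(p.max(2)<135)[178:188,320:334]
    G=onz('top',c,.044); print(tag,'grip px',c.round(1),'ray@.044',G.round(4),'depth',Q.mean(0).round(4))
    for P in ([.5762,-.1293],[.576,-.1305]):
        for g in (G,Q.mean(0)):
            d=g[:2]-P; print('  r',np.linalg.norm(d).round(4),'ang',np.degrees(np.arctan2(d[1],d[0])).round(1))
E
python3 lev.py 19; python3 m1.py 19 2>/dev/null | head -8
```

```text
11 grip px [351.4 158.9] ray@.044 [ 0.6304 -0.1941  0.044 ] depth [ 0.6293 -0.193   0.0479]
  r 0.0845 ang -50.1
  r 0.0829 ang -50.2
  r 0.0837 ang -49.5
  r 0.0821 ang -49.6
19 grip px [340.6 213.6] ray@.044 [ 0.4951 -0.1589  0.044 ] depth [ 0.4945 -0.1581  0.0486]
  r 0.0863 ang -159.9
  r 0.0866 ang -160.6
  r 0.0857 ang -160.6
  r 0.086 ang -161.3
top [[362.1, 237.7], [285.6, 239.4], [282.7, 150.5], [355.8, 148.9]]
[[0.4397, -0.2165, 0.008], [0.439, -0.0282, 0.008], [0.6668, -0.0288, 0.008], [0.6678, -0.2174, 0.008]]
sides [0.1883 0.2278 0.1886 0.2281] ctr [ 0.5533 -0.1227  0.008 ]
bedz 0.00806535266146391 angles [ 9.0210e+01 -1.4000e-01 -8.9710e+01  1.7979e+02]
yellow (309.0, 176.10714721679688) 7.892960548400879 (303, 169, 14, 16)
z [0.02290633 0.02548227 0.0278713 ]
[[0.5932, -0.0904, 0.026], [0.5929, -0.1101, 0.026], [0.5936, -0.0708, 0.026]]
top pts mean [ 0.59213562 -0.09140709  0.03159325] [0.24094385 0.1565325  0.90022498]
```

The lever measures -160° (hard stop at -160°), and it took 9 N without going further. The mount is still in the corner at (0.593, -0.090), and the neighbouring items are at the same pixels as before. The arm is clear of everything, so I hand the job in.

```bash
python3 -m inch '[[-20,0,0,0,0,0,34],[0,0,0,0,0,0,34]]'; python3 -c "
from plant import robot
print(robot.close_job())"
```

```text
t: 31.0
tcp_pos: [0.4694, -0.3157, 0.1068]
eef_rot: [[0.001, 0.21, -0.978], [-0.001, -0.978, -0.21], [-1.0, 0.001, -0.001]]
force: [-0.7, 0.5, -0.4]
finger_gap: 0.0342
the job is handed in; nothing more can be done
None
```

The mount is seated against the side rail and the end stop, and the clamp lever is swung round to its stop. I handed the job in at 31 s of the 61 s allowed. Nothing was gripped or lifted.

**What I did:** I pushed the yellow mount left with the two fingers as a cradle until it met the rail, at about 6 N. Then I pushed it along the rail with the shut fingers until it met the end stop, at about 7 N. Only after that did I swing the lever, with the open fingers either side of the grip, until it took about 9 N and went no further.

**Last checks:**
- **Mount:** its centre is at (0.593, -0.090) m, about 1 to 2 mm from the expected seat. It did not move measurably while the lever was swung, and the top view shows it against both rail and stop with the roller on it.
- **Lever:** it measures about -160° to -161°; clamped is -160°.
- **Neighbours:** the items near the jig are unmoved in the top picture. I did not check the things far to the left again.

**What disagreed:**
- **Tip height:** the visible fingertips stood a steady 40 mm above the reported tool point, so I set heights from the camera depth.
- **Camera offset:** the two cameras differed by 2 to 4 mm on the jig's centre, so I confirmed the seating by touch.
- **Side view:** the gripper hid the mount in the last side picture, so the final seating check is from the top view only.

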